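Square the counting chamber into the stage stop and light it

TASK

Take the orange probe from its stand and, gently, without touching the glass with the gripper, nudge the glass counting chamber flat across the microscope stage until it lies square in the corner of the slide stop, touching both jaws along its edges. Stand the probe upright back in the hole it came from, then turn the white lamp knob up to its half-way mark without touching the black knobs beside it. Leave everything else where it is.

Things in the scene. Friction and masses are not known exactly. Their poses are not given: they have to be found in the camera images.
- stage: Microscope light base (fixed, cream) with a black stage plate 190 (x) x 220 (y) mm, flat top 75 mm above the bench. Origin: centre of the base on the bench; x points away from the operator (roughly away from the robot), y to the operator's left, z up. An L-shaped aluminium slide stop, 6 mm high, stands on the plate. Spring finger left of it and rail behind it are under 12 mm high.
- stop_corner (a point): Inner square corner of the slide stop, at the level of the plate's top; axes as stage; x +62, y +72 mm from the stage's origin. The long jaw runs from it 114 mm to -y (its inner face looks to -x), the short jaw 50 mm to -x (inner face looks to -y). The chamber belongs on its -x, -y side.
- gooseneck (a point): Foot of the gooseneck lamp at the rear right corner of the light base (stage x +104, y -92 mm), 70 mm above the bench. The neck, 11 mm thick, rises to 185 mm above the bench and bends outward to the right (-y), away from the plate; its lamp head ends 75 mm out from its foot. Fixed.
- chamber: Glass counting chamber: flat glass plate 36 (x) x 76 (y) x 4 mm (z), 28 g, loose on the stage plate, white grooves. Origin: centre of its underside; long edges run along its y. It starts some centimetres from both jaws and up to about 25 degrees askew, and slides easily.
- probe: Blunt probe with an ORANGE handle, standing upright in one of the three holes of the stand; 125 mm long, 30 g. Origin: centre of its flat lower end; z up along it. White plastic tip 8 mm in diameter from 0 to 14 mm, steel shaft 6 mm in diameter to 50 mm, round handle 12 mm in diameter from 50 to 125 mm.
- stand: White tool stand (fixed), 50 (x) x 160 (y) x 50 mm high, origin at the centre of its underside on the bench. Three holes in its top along y, at -50, 0 and +50 mm, 12 mm in diameter with a 3 mm chamfer, 42 mm deep (floor 8 mm above the bench). Which tool stands in which hole varies.
- brush: Brush with a BLACK handle, 118 mm long, shaped like the probe, upright in another hole of the stand. Origin: centre of its lower end. Not to be moved.
- scraper: Scraper with a GREEN handle, 130 mm long, shaped like the probe, upright in another hole of the stand. Origin: centre of its lower end. Not to be moved.
- console: Lamp control unit (fixed): cream box 130 (x) x 220 (y) x 55 mm high, origin at the centre of its underside; x points away from the operator, y to the operator's left. Four knobs in one row on its flat top, at x +8 mm and y +69 (black), +23 (WHITE, stage lamp), -23 (black), -69 mm (black). Unit and tool stand may be on either side of the stage.
- knob_lamp (a joint): Angle in rad of the white stage-lamp knob; grows clockwise seen from above (up); range 0 to 4.712; stays where it is left (friction 0.03 N m). At 2.356 the pointer line points along the box's +x axis, straight at the long white half-way tick; at value v it points 2.356 - v counter-clockwise from the box's +x.
- knob_lamp_grip (a point): Point on the white knob's axis in the middle of its bar grip, 71 mm above the bench, 16 mm above the box. The knob: a round skirt 28 mm in diameter, 6 mm high, and on it an upright bar 27 mm long and 9 mm thick, its top 24 mm above the box, with a red pointer line at one end. The point's x axis points along the bar to the pointer end and turns with the knob.
- knob_ring: Black knob on the left of the white one, 46 mm from it; same shape. Origin: on its axis at the box top. Not to be touched.
- knob_spot: Black knob on the right of the white one, 46 mm from it; same shape. Origin: on its axis at the box top. Not to be touched.
- knob_heat: Black knob at the right end of the row; same shape. Origin: on its axis at the box top. Not to be touched.
- dish: Small round lidded culture dish, 38 mm in diameter, 13 mm high, loose on the stage plate near one of its two front corners. Origin: centre of its underside. Not to be moved.
- coverbox: Blue cover-glass box, 28 x 28 x 14 mm, loose on the stage plate near the other front corner. Origin: centre of its underside. Not to be moved.
- dropper: Amber dropper bottle, 38 mm in diameter, 85 mm high, on the bench behind to one side. Origin: centre of its underside. Not to be moved.
- dishes: Stack of three clear dishes, 58 mm in diameter, 42 mm high, on the bench behind to the other side. Origin: centre of its underside. Not to be moved.
- tally: Round steel tally counter, 46 mm in diameter, 30 mm high, on the bench in front of the stage. Origin: centre of its underside. Not to be moved.
There are look-alikes about, which are no part of the job. Of the things like the chamber, leave any that is green; of the rest the smaller one is meant.

How it is judged:
By the outcome, as a careful person would: the job done as asked, in the order asked, and still so for the second after the job is handed in, with the robot touching nothing.
It also fails if it takes over 72 s, if anything falls off the work surface, if the arm or the gripper's body presses on something with over 40 N, if the wrist force passes 120 N, or if a joint passes its speed limit or range.

ROBOT

A 6-joint arm with a two-finger parallel gripper is mounted at the origin on the work surface. World frame = base frame: x ahead of the robot, y to its left, z up, the work surface at z = 0. Lengths are in m, angles in rad, forces in N, time in s.
With the tool pointing down it reaches from about 0.375 to 0.975 m from the base axis. Payload 3.8 kg.
Tool frame: the origin (TCP) lies midway between the tips of the shut fingers; the grasp point (between the pads) lies 19 mm behind it; z points along the fingers, y is the direction in which the jaws open and shut (so a half turn about z gives the same grasp; the last joint's range is limited). The gripper opens to 85 mm and grips with 20 to 120 N. Pads are 22 mm wide; open, the fingers measure 114 mm over their backs; the gripper's body (76 mm by 85 mm) begins 54 mm behind the grasp point. The pads swing forward as they close: fully open they stand 13 mm farther back than shut.
Start: joints at [1.087, 0.264, 1.604, -0, 1.274, -0.037], TCP at [0.292, 0.609, 0.231] pointing down, gripper open.
Joint ranges: [-2.63, 2.63], [-0.94, 2.18], [0.31, 2.57], [-1.31, 4.45], [0, 2.66], [-2.55, 2.55]. Speed limits (rad/s): [2.57, 2.57, 3.14, 3.14, 3.14, 3.14].

INTERFACE

Orientations are given as a unit quaternion [w, x, y, z].
In Python, from workcell import get_obs, camera, camera_model, hand_in gives the robot as it stands.
- The arm moves only by the shell command python3 -m handwheel 'ROWS' [FORCE]. ROWS is JSON, a list of rows, each a list of 7 numbers: the shift along the tool's x, y, z in cm, then the turn, a rotation vector about the tool's x, y, z in degrees, then the opening in per cent of the stroke, from 0 (shut) to 100 (fully open). In form: [[tx, ty, tz, ax, ay, az, grip], ...]. A call has 1 to 8 rows; each row shifts and turns the commanded pose from where the row before left it, along the tool's axes as they then stand; what a row does not reach is not made up. A row lasts 1/10 s, in which the tool goes at most 50 mm and 8.59 degrees, less where a joint would pass 70% of its speed; a pose out of reach is approached as far as the arm can. A call with a gripper value outside its range is refused whole. The fingers move at their own pace and stop on an object; FORCE is the grip in N (left out, the last holds). Time passes only in rows, so rows that do not move let the fingers close. It gives the time, the measured TCP pose, the force and the opening at its end, in the units of the state.
- get_obs(): the state, without advancing time (a new reading comes with each control period).
- camera(name): name is "scene" or "side" or "wrist"; returns the picture (400x640x3 uint8, red, green, blue); there is no depth.
- camera_model(name): a dict with "fx", "fy", "cx", "cy" (pixels), "rvec" (rotation vector, rad) and "tvec" (3), from world to camera coordinates, as OpenCV has them; the wrist camera has in their place "T_tool_cam" (4x4, takes a point from camera to tool coordinates, whose origin is the TCP and whose axes are the flange's). Camera axes: x right, y down, z forward; pixel columns grow to the right and rows downward; lengths in m; the calibration is good to about 2 mm. A picture is of the moment at which its call begins: read the wrist's pose just before it. camera_model takes no time and is no camera call.
- hand_in(): hands the job in, once; it reports no verdict.
The state is a dict: "time_s": time; "joints": joint angles; "qd": joint speeds; "joint_torque": joint torques, N m; "tool_pos": TCP position; "orientation": TCP orientation; "wrist_force": force on the tool from outside, world axes, zero at the start; "ft_torque": the same for the moment, N m; "gripper_width": opening from 0.0 (shut) to 1.0 (fully open).
Only numpy, scipy, OpenCV 4.12 (cv2) and the standard library are available. Lean on these libraries where they do the work, as an engineer would, in place of code of your own. Each camera call takes 0.05 s, during which the arm holds its last target.

## Working session

There is one attempt and no reset: what is moved stays moved. The work goes in short steps, Python scripts to look and compute and a shell command to move; the robot and the scene stay as the last step left them, time stands still between calls to the robot, and variables do not carry over. Pictures are saved under pics/ and viewed, and the job is handed in when it is done.

```bash
ls; mkdir -p pics; python3 - <<'E'
from workcell import *
import cv2
o=get_obs();print(o)
for n in ("scene","side","wrist"):
    print(n,camera_model(n))
    cv2.imwrite(f"pics/{n}0.png",cv2.cvtColor(camera(n),cv2.COLOR_RGB2BGR))
E
```

```text
pics
{'time_s': 0.0, 'joints': array([ 1.08708418e+00,  2.64764470e-01,  1.60540486e+00,  3.53833737e-05,
        1.27370467e+00, -3.69456780e-02]), 'qd': array([-8.74684608e-07, -1.08995474e-03,  2.37685666e-03, -2.28590874e-03,
        1.09440728e-03, -3.24295741e-05]), 'joint_torque': array([-2.24065494e-03, -5.15098786e+01, -3.67321336e+01, -1.19175738e-04,
        1.27254595e-02, -3.56884890e-06]), 'tool_pos': array([0.29130549, 0.60807608, 0.22993775]), 'orientation': array([-3.09948507e-04,  2.21534983e-01,  9.75151757e-01, -1.09788632e-03]), 'wrist_force': array([ 0.05153107,  0.38791134, -0.57519289]), 'ft_torque': array([-0.00702971,  0.0156223 , -0.00409576]), 'gripper_width': 1.0000460906208126}
scene {'fx': 451.4125545470505, 'fy': 451.4125545470505, 'cx': 307.20118588757117, 'cy': 199.07689665520064, 'rvec': array([ 1.48231159,  1.88764207, -0.92289103]), 'tvec': array([ 0.12833401, -0.27000841,  1.70652078])}
side {'fx': 440.60121624551294, 'fy': 440.60121624551294, 'cx': 317.26728738480097, 'cy': 197.51510880099104, 'rvec': array([ 1.9901934 , -0.78602805,  0.45650355]), 'tvec': array([-0.3953256 ,  0.23773423,  0.84726797])}
wrist {'fx': 327.1137131350059, 'fy': 327.1137131350059, 'cx': 322.63062346534474, 'cy': 201.45292771896376, 'T_tool_cam': array([[ 1.57900651e-07, -9.48832126e-01, -3.15780931e-01,
         8.12817015e-02],
       [ 9.99999999e-01,  1.24583061e-05, -3.69336438e-05,
         5.22980585e-04],
       [ 3.89779232e-05, -3.15780930e-01,  9.48832126e-01,
        -1.42321975e-01],
       [ 0.00000000e+00,  0.00000000e+00,  0.00000000e+00,
         1.00000000e+00]])}
```

View pics/scene0.png

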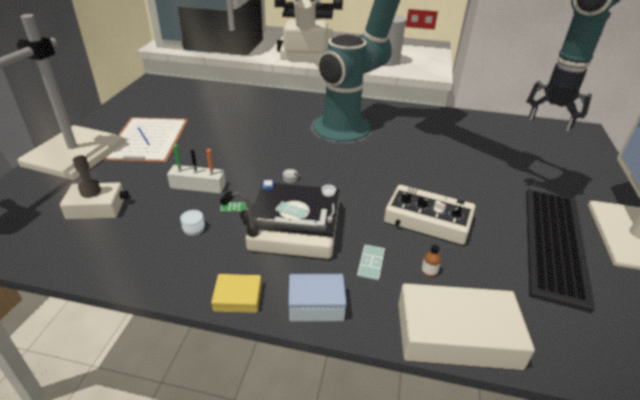

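View pics/side0.png

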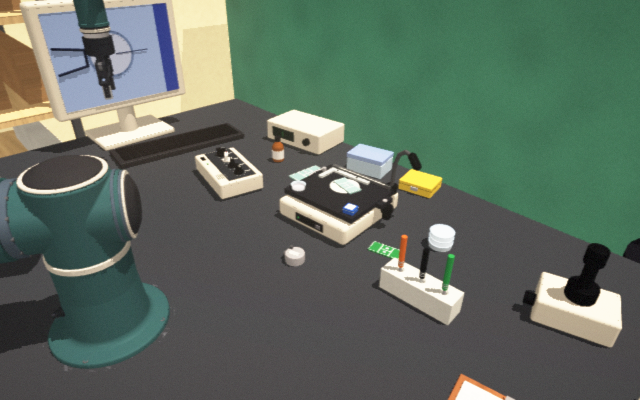

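View pics/wrist0.png

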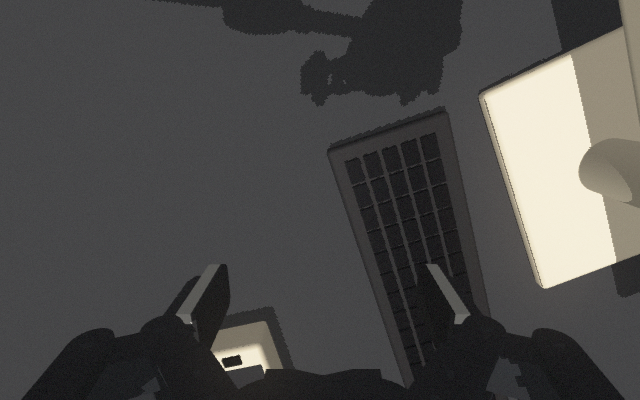

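```bash
cat > h.py <<'E'
import numpy as np, cv2
from scipy.spatial.transform import Rotation as R
from workcell import *
def cam(n):
    """returns K, Rcw, C (camera centre), Rwc"""
    m=camera_model(n); K=np.array([[m['fx'],0,m['cx']],[0,m['fy'],m['cy']],[0,0,1]])
    if n=='wrist':
        o=get_obs(); q=o['orientation']; Rt=R.from_quat([*q[1:],q[0]]).as_matrix()
        T=m['T_tool_cam']; Rw=Rt@T[:3,:3]; C=o['tool_pos']+Rt@T[:3,3]
    else:
        Rw=cv2.Rodrigues(m['rvec'])[0].T; C=-Rw@m['tvec']
    return K,Rw,C
def snap(n,name):
    c=cam(n); im=cv2.cvtColor(camera(n),cv2.COLOR_RGB2BGR); cv2.imwrite(f'pics/{name}.png',im)
    np.savez(f'pics/{name}.npz',K=c[0],Rw=c[1],C=c[2]); return im,c
def load(name):
    z=np.load(f'pics/{name}.npz'); return cv2.imread(f'pics/{name}.png'),(z['K'],z['Rw'],z['C'])
def ray(c,p):
    K,Rw,C=c; d=Rw@np.linalg.inv(K)@np.array([p[0],p[1],1.]); return C,d/np.linalg.norm(d)
def onz(c,p,z):
    C,d=ray(c,p); return C+d*(z-C[2])/d[2]
def proj(c,X):
    K,Rw,C=c; x=K@(Rw.T@(np.array(X)-C)); return x[:2]/x[2]
def tri(c1,p1,c2,p2):
    a,d=ray(c1,p1); b,e=ray(c2,p2)
    A=np.stack([d,-e],1); t=np.linalg.lstsq(A,b-a,rcond=None)[0]
    return (a+d*t[0]+b+e*t[1])/2, np.linalg.norm(a+d*t[0]-b-e*t[1])
def crop(im,x0,y0,x1,y1,s,name):
    cv2.imwrite(f'pics/{name}.png',cv2.resize(im[y0:y1,x0:x1],None,fx=s,fy=s,interpolation=cv2.INTER_CUBIC))
def pose():
    o=get_obs(); q=o['orientation']; return o['tool_pos'],R.from_quat([*q[1:],q[0]]).as_matrix(),o
def go(target,yaw=None):
    """shift in tool axes (cm) to reach target TCP; yaw= world heading (deg) of tool x axis"""
    p,Rt,o=pose()
    d=Rt.T@(np.array(target)-p)*100
    print('t',o['time_s'],'tcp',p.round(4),'tool-x heading',round(np.degrees(np.arctan2(Rt[1,0],Rt[0,0])),2),'shift cm',d.round(2))
    if yaw is not None:
        Rg=np.array([[np.cos(np.radians(yaw)),np.sin(np.radians(yaw)),0],[np.sin(np.radians(yaw)),-np.cos(np.radians(yaw)),0],[0,0,-1]])
        print('rotvec deg',np.degrees(R.from_matrix(Rt.T@Rg).as_rotvec()).round(2),'joint6',o['joints'][5])
E
python3 - <<'E'
from h import *
for n in('scene','side'):
    c=cam(n); im=cv2.imread(f'pics/{n}0.png'); np.savez(f'pics/{n}0.npz',K=c[0],Rw=c[1],C=c[2])
    if n=='scene': crop(im,160,130,480,290,2.5,'s1')
    else: crop(im,190,130,480,330,2.7,'s2')
    print(n,c[2])
E
```

```text
scene [1.51410771 0.2129016  0.81470122]
side [-0.13229082 -0.71033481  0.63920772]
```

View pics/s1.png

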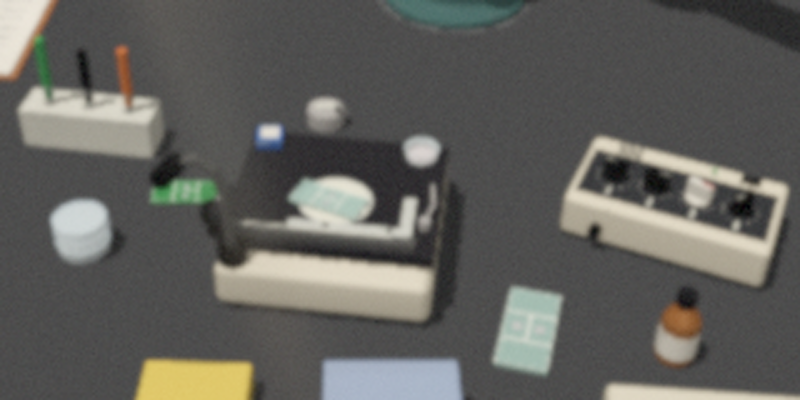

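View pics/s2.png

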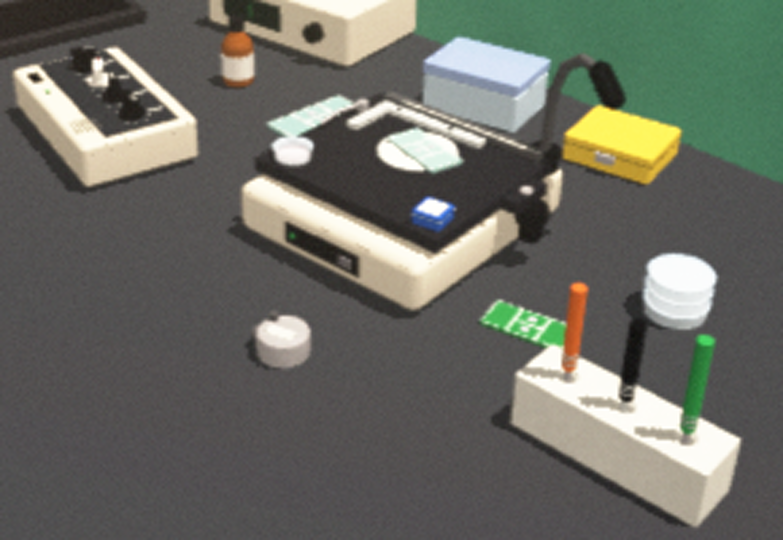

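```bash
python3 - <<'E'
from h import *
a=load('scene0')[1];b=load('side0')[1]
s=lambda x,y:(160+x/2.5,130+y/2.5); d=lambda x,y:(190+x/2.7,130+y/2.7)
for n,p,q in [('probetop',s(122,47),d(578,287)),('hole',s(127,108),d(569,377)),('blackhole',s(89,103),d(628,402)),('white',s(698,182),d(99,62)),('cover',s(270,130),d(434,207)),('dish',s(422,146),d(292,146)),('chamber',s(330,197),d(427,150)),('stopcornerTop',s(401,231),d(352,124)),('gooseneckhead',s(163,165),d(607,85)),('necktop',s(195,165),d(575,58)),('dropper',s(687,290),d(237,0)),('dishes',s(82,215),d(680,270))]:
    X,e=tri(a,p,b,q); print(n,X.round(3),round(e,4))
go([0,0,0],180)
E
```

```text
probetop [ 0.477 -0.316  0.134] 0.0023
hole [ 0.478 -0.318  0.05 ] 0.0005
blackhole [ 0.484 -0.366  0.053] 0.0033
white [0.498 0.348 0.08 ] 0.0008
cover [ 0.535 -0.121  0.09 ] 0.004
dish [0.519 0.049 0.088] 0.003
chamber [ 0.621 -0.031  0.078] 0.0068
stopcornerTop [0.625 0.06  0.063] 0.0225
gooseneckhead [ 0.715 -0.167  0.165] 0.0011
necktop [ 0.72  -0.129  0.176] 0.0066
dropper [0.692 0.338 0.1  ] 0.0088
dishes [ 0.672 -0.29   0.043] 0.0032
t 0.15 tcp [0.2914 0.6082 0.2303] tool-x heading 154.4 shift cm [-1.000e-02 -6.740e+01  2.314e+01]
rotvec deg [ -0.1   -0.03 -25.6 ] joint6 -0.036867910266065965
```

```bash
python3 -m handwheel '[[-4.3,-2.05,-0.15,0,0,0,100],[-4.3,-2.05,-0.15,0,0,0,100],[-4.3,-2.05,-0.15,0,0,0,100],[-4.3,-2.05,-0.15,0,0,0,100],[-4.3,-2.05,-0.15,0,0,0,100],[-4.3,-2.05,-0.15,0,0,0,100],[-4.3,-2.05,-0.15,0,0,0,100],[0,0,0,0,0,0,100]]'; python3 - <<'E'
from h import *
im,c=snap('wrist','w1'); go([0.62,-0.02,0.26],90)
E
```

```text
time_s: 0.95
tool_pos: [0.5044, 0.3446, 0.2418]
orientation: [0.001, 0.224, 0.975, -0.001]
wrist_force: [-0.8, 1.3, 0.2]
gripper_width: 1.001
t 1.0 tcp [0.5027 0.3468 0.2415] tool-x heading 154.12 shift cm [-26.57 -27.88  -1.83]
rotvec deg [-3.000e-02  1.000e-02  6.412e+01] joint6 -0.5558122015218513
```

View pics/w1.png

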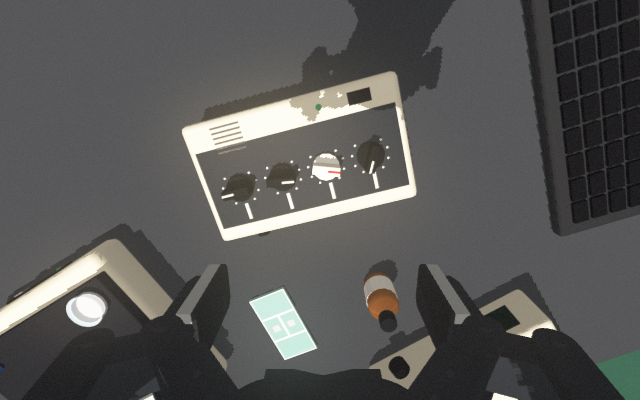

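```bash
python3 - <<'E'
from h import *
im,c=load('w1')
crop(im,180,60,420,240,3.3,'w1c')
for p in [(184,128),(395,72),(415,193),(226,240)]: print(p,onz(c,p,0.055).round(4))
crop(im,297,138,357,198,10,'w1d')
E
```

```text
(184, 128) [0.4018 0.2427 0.055 ]
(395, 72) [0.445  0.4492 0.055 ]
(415, 193) [0.5643 0.4238 0.055 ]
(226, 240) [0.5241 0.2167 0.055 ]
```

View pics/w1c.png

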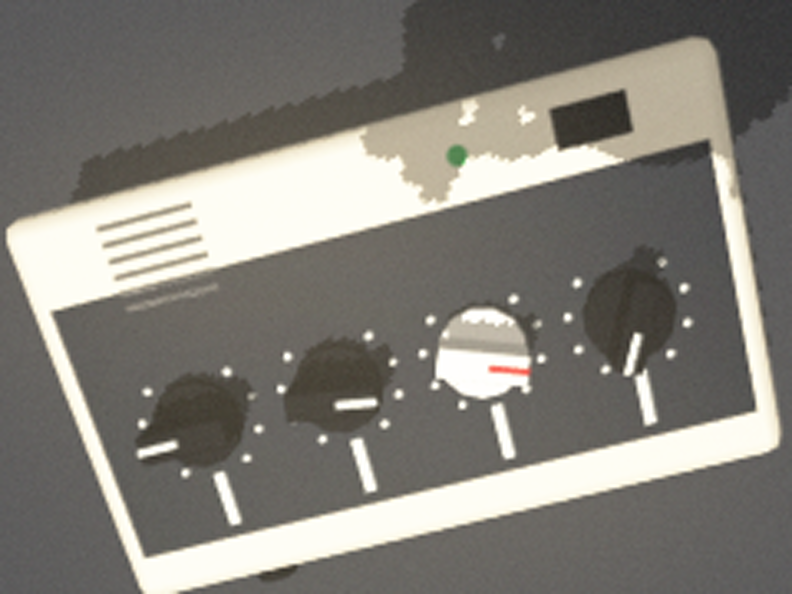

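View pics/w1d.png

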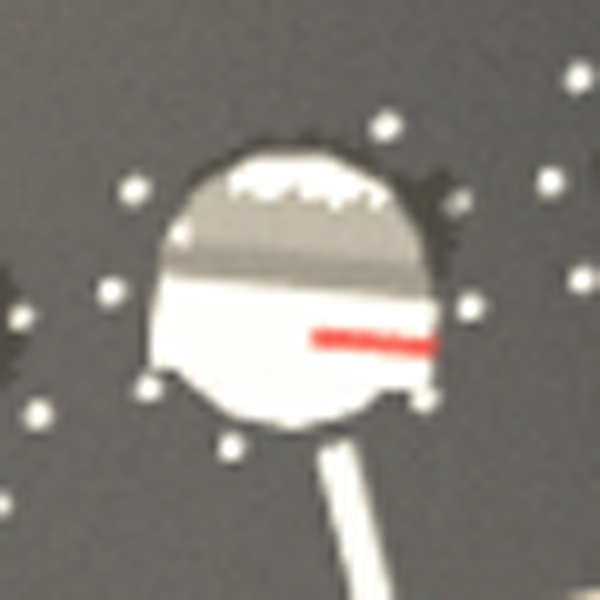

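```bash
python3 - <<'E'
from h import *
im,c=load('w1')
f=lambda x,y:(180+x/3.3,60+y/3.3)
T=[(f(218,474),f(237,523)),(f(355,440),f(371,490)),(f(495,405),f(511,457)),(f(641,373),f(653,423))]
P=[]
for a,b in T:
    A=onz(c,a,.055);B=onz(c,b,.055); P.append((A+B)/2); print((A+B)[:2].round(4)/2, np.degrees(np.arctan2(*(B-A)[1::-1])).round(1), np.linalg.norm(B-A))
row=P[3]-P[0]; print('row len',np.linalg.norm(row),'row heading-90',np.degrees(np.arctan2(row[1],row[0]))-90)
g=lambda x,y:(297+x/10,138+y/10)
A=onz(c,g(312,338),.079);B=onz(c,g(438,347),.079); print('pointer',A,B,np.degrees(np.arctan2(*(B-A)[1::-1])),np.linalg.norm(B-A))
C=np.array([onz(c,p,.055) for p in [(184,128),(395,72),(415,193),(226,240)]]); print('boxcentre',C.mean(0))
# dots+skirt
th=np.radians(-12.)
E
```

```text
[0.5057  0.25655] -9.6 0.017654314461406535
[0.51475 0.3015 ] -10.7 0.017544608582616007
[0.5241 0.3468] -9.0 0.018019892209882274
[0.5341 0.3922] -10.1 0.016885474164021676
row len 0.1385826284741312 row heading-90 -11.841239680037162
pointer [0.49861284 0.35371486 0.079     ] [0.50466435 0.36415591 0.079     ] 59.90390856781192 0.012067989546568299
boxcentre [0.48382414 0.33308621 0.055     ]
```

```bash
python3 -m handwheel '[[-3.3,-3.5,-0.25,0,0,0,100],[-3.3,-3.5,-0.25,0,0,0,100],[-3.3,-3.5,-0.25,0,0,0,100],[-3.3,-3.5,-0.25,0,0,0,100],[-3.3,-3.5,-0.25,0,0,0,100],[-3.3,-3.5,-0.25,0,0,0,100],[-3.3,-3.5,-0.25,0,0,0,100],[-3.3,-3.5,-0.25,0,0,0,100]]'; python3 -m handwheel '[[0,0,0,0,0,8,100],[0,0,0,0,0,8,100],[0,0,0,0,0,8,100],[0,0,0,0,0,8,100],[0,0,0,0,0,8,100],[0,0,0,0,0,8,100],[0,0,0,0,0,8,100],[0,0,0,0,0,8,100]]'; python3 - <<'E'
from h import *
im,c=snap('wrist','w2'); go([0.51,-0.33,0.26],90)
E
```

```text
time_s: 1.8
tool_pos: [0.6183, -0.0174, 0.2617]
orientation: [-0.0, 0.221, 0.975, 0.0]
wrist_force: [0.7, 0.8, 0.8]
gripper_width: 0.997
time_s: 2.6
tool_pos: [0.618, -0.0154, 0.2613]
orientation: [-0.001, 0.706, 0.708, -0.0]
wrist_force: [0.6, 0.1, 0.1]
gripper_width: 1.002
t 2.65 tcp [ 0.618  -0.0155  0.2613] tool-x heading 89.88 shift cm [-31.47 -10.73   0.12]
rotvec deg [-0.05 -0.04 -0.12] joint6 -0.063784843441656
```

View pics/w2.png

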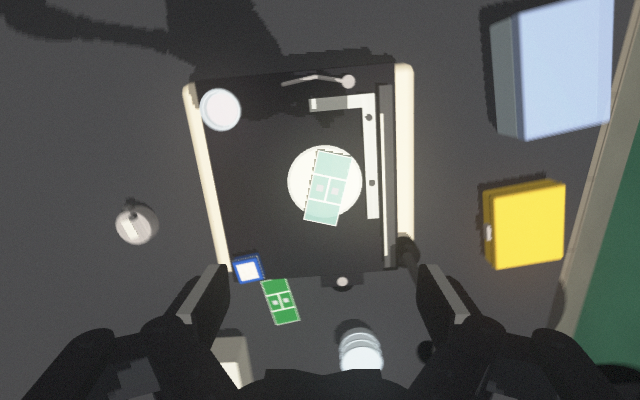

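```bash
python3 - <<'E'
from h import *
im,c=load('w2')
crop(im,270,60,420,280,2.7,'w2a')
crop(im,280,130,390,240,5.4,'w2c')
E
```

```text
(no output)
```

View pics/w2a.png

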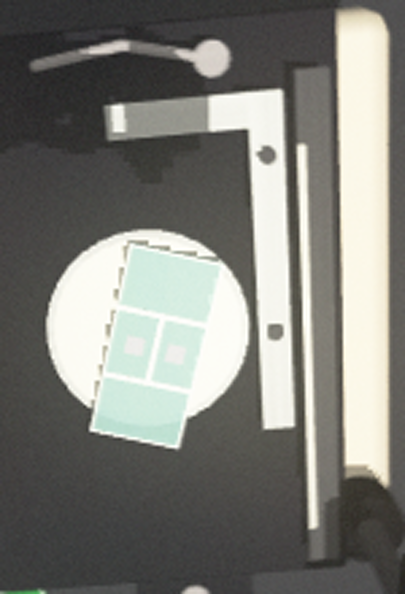

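View pics/w2c.png

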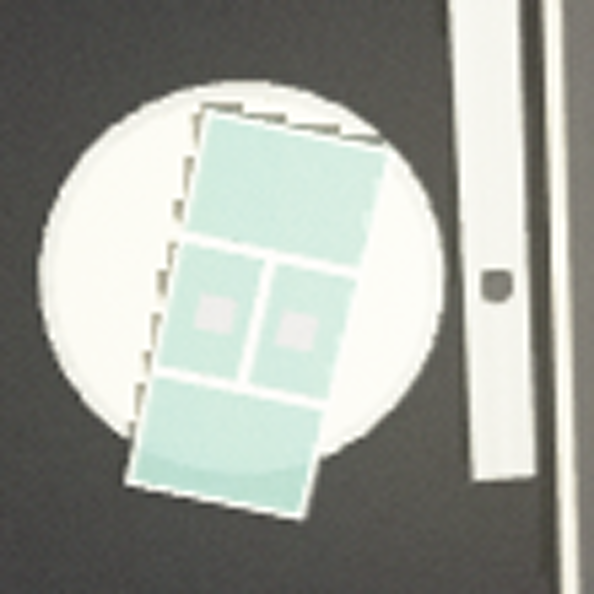

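```bash
python3 - <<'E'
from h import *
im,c=load('w2')
f=lambda x,y:(280+x/5.4,130+y/5.4)
P=[onz(c,f(*p),.079)[:2] for p in [(203,108),(387,152),(304,520),(127,484)]]
P=np.array(P);print(P.round(4)); print([np.linalg.norm(P[i]-P[i-3]).round(4) for i in range(4)],'centre',P.mean(0))
ax=(P[0]+P[1]-P[2]-P[3]); print('long axis heading',np.degrees(np.arctan2(ax[1],ax[0]))-90)
g=lambda x,y:(270+x/2.7,60+y/2.7)
A=[onz(c,g(*p),.081)[:2] for p in [(249,130),(263,430),(283,90),(295,427),(106,139)]]
A=np.array(A);print(A.round(4)); d=A[0]-A[1]; print('jaw heading',np.degrees(np.arctan2(d[1],d[0]))-90,np.linalg.norm(d)); d=A[2]-A[3];print(np.degrees(np.arctan2(d[1],d[0]))-90); d=A[0]-A[4];print(np.degrees(np.arctan2(d[1],d[0])),np.linalg.norm(d))
S=np.array([onz(c,p,.075)[:2] for p in [(191,83),(396,66),(395,267),(231,280)]]);print('plate',S.round(4))
im1,c1=load('w1')
B=np.array([onz(c1,p,.004)[:2] for p in [(250,301),(285,289),(317,347),(286,359)]]);print('other',[np.linalg.norm(B[i]-B[i-3]).round(4) for i in range(4)])
a=load('scene0')[1];b=load('side0')[1]
print(proj(a,[*A[0],.081]),proj(b,[*A[0],.081]))
E
```

```text
[[ 0.6129  0.0122]
 [ 0.647   0.0041]
 [ 0.6328 -0.0697]
 [ 0.5977 -0.0621]]
[np.float64(0.0351), np.float64(0.0752), np.float64(0.0359), np.float64(0.0759)] centre [ 0.62258088 -0.02886442]
long axis heading -11.204168156536483
[[ 0.6553  0.0525]
 [ 0.6655 -0.0607]
 [ 0.6666  0.0659]
 [ 0.6779 -0.0594]
 [ 0.605   0.0493]]
jaw heading 5.116740055704113 0.11361620175526198
5.181712469500127
3.6437463166091044 0.05041799132934643
plate [[ 0.4932  0.0746]
 [ 0.6859  0.0901]
 [ 0.7003 -0.121 ]
 [ 0.5129 -0.1385]]
other [np.float64(0.0521), np.float64(0.1057), np.float64(0.0504), np.float64(0.1094)]
[319.10820725 221.74629403] [333.78211426 169.43912208]
```

```bash
python3 -m handwheel '[[-4.0,-2,0.3,0,0,0,100],[-4,-2,0.3,0,0,0,100],[-4,-2,0.3,0,0,0,100],[-4,-2,0.3,0,0,0,100],[-4,-2,0.3,0,0,0,100],[-4,-2,0.3,0,0,0,100],[-4,-2,0.3,0,0,0,100],[0,0,0,0,0,0,100]]'; python3 - <<'E'
from h import *
im,c=snap('wrist','w3'); go([0.478,-0.318,0.2],90)
E
```

```text
time_s: 3.45
tool_pos: [0.478, -0.3013, 0.2401]
orientation: [-0.0, 0.705, 0.709, -0.001]
wrist_force: [0.8, 0.5, -0.6]
gripper_width: 1.001
t 3.5 tcp [ 0.4792 -0.2993  0.2402] tool-x heading 90.33 shift cm [-1.88 -0.13  4.02]
rotvec deg [-0.04 -0.05  0.33] joint6 -0.6083698256151707
```

View pics/w3.png

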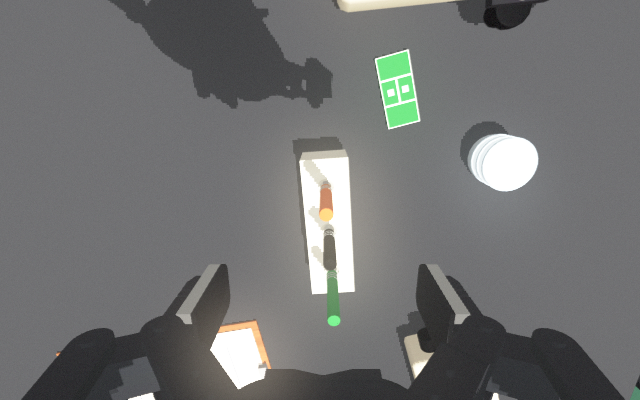

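```bash
python3 - <<'E'
from h import *
im,c=load('w3')
crop(im,290,140,370,340,4,'w3a')
E
```

```text
(no output)
```

View pics/w3a.png

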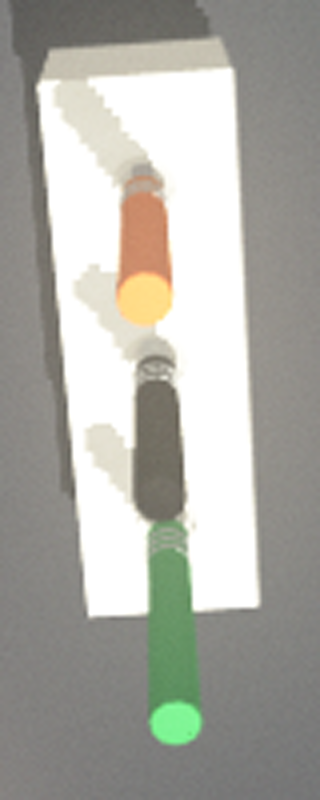

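```bash
python3 - <<'E'
from h import *
im,c=load('w3')
f=lambda x,y:(290+x/4,140+y/4)
print('top',onz(c,f(144,299),.133))
S=np.array([onz(c,f(*p),.05)[:2] for p in [(40,84),(235,68),(259,605),(88,617)]])
print(S.round(4),'centre',S.mean(0)); d=S[0]+S[1]-S[2]-S[3]; y=np.degrees(np.arctan2(d[1],d[0]))-90; print('yaw',y,np.linalg.norm(d)/2)
u=d/np.linalg.norm(d); print('hole+50',S.mean(0)+.05*u,'hole-centre', S.mean(0),'green top',onz(c,f(176,723),.138),'green hole',S.mean(0)-.05*u)
print('shaft base at z50',onz(c,f(146,172),.055))
a=load('scene0')[1];b=load('side0')[1]
E
```

```text
top [ 0.48077237 -0.31410931  0.133     ]
[[ 0.4545 -0.2867]
 [ 0.5045 -0.2822]
 [ 0.5164 -0.4418]
 [ 0.466  -0.4462]] centre [ 0.48535398 -0.3642305 ]
yaw 4.219940139134707 0.15996166502416334
hole+50 [ 0.48167472 -0.31436605] hole-centre [ 0.48535398 -0.3642305 ] green top [ 0.48876919 -0.41371201  0.138     ] green hole [ 0.48903325 -0.41409494]
shaft base at z50 [ 0.48187541 -0.30857843  0.055     ]
```

```bash
python3 -m handwheel '[[-1.5,0.2,1,0,0,-3.9,40],[0,0,1,0,0,0,40],[0,0,1,0,0,0,40],[0,0,0,0,0,0,40],[0,0,0,0,0,0,40]]'; python3 - <<'E'
from h import *
go([0.4812,-0.3142,0.078],94.2)
im,c=snap('wrist','w4')
E
```

```text
time_s: 4.0
tool_pos: [0.4823, -0.3119, 0.2101]
orientation: [-0.001, 0.68, 0.733, 0.0]
wrist_force: [-1.0, -0.7, 0.6]
gripper_width: 0.396
t 4.0 tcp [ 0.4823 -0.3119  0.2101] tool-x heading 94.36 shift cm [-0.23 -0.12 13.21]
rotvec deg [-0.06 -0.07  0.16] joint6 -0.6937903553420067
```

View pics/w4.png

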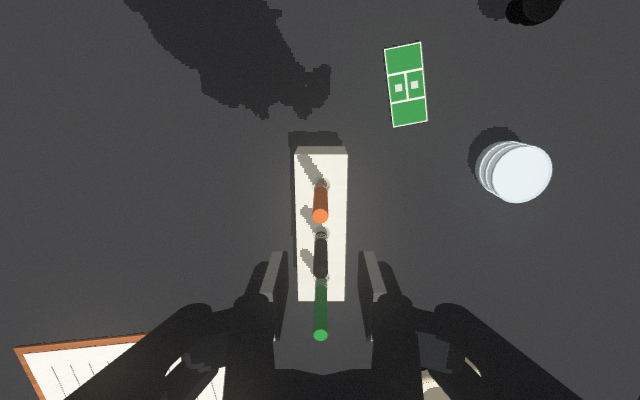

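```bash
python3 - <<'E'
from h import *
im,c=load('w4')
print(onz(c,(320,216),.133)); hsv=cv2.cvtColor(im,cv2.COLOR_BGR2HSV)
go([0.4812,-0.3142,0.078],94.2)
E
```

```text
[ 0.48068227 -0.31432982  0.133     ]
t 4.05 tcp [ 0.4826 -0.3124  0.2108] tool-x heading 94.35 shift cm [-0.18 -0.15 13.28]
rotvec deg [-0.   -0.02  0.15] joint6 -0.6939196257467719
```

```bash
python3 -m handwheel '[[-0.2,-0.15,3.3,0,0,0,40],[0,0,3.3,0,0,0,40],[0,0,3.3,0,0,0,40],[0,0,3.3,0,0,0,40],[0,0,0,0,0,0,40],[0,0,0,0,0,0,5],[0,0,0,0,0,0,5],[0,0,0,0,0,0,5]]' 60;  python3 -m handwheel '[[0,0,0,0,0,0,5],[0,0,0,0,0,0,5]]';python3 - <<'E'
from h import *
go([0.4812,-0.3142,0.078],94.2)
im,c=snap('wrist','w5')
E
```

```text
time_s: 4.85
tool_pos: [0.4825, -0.3164, 0.0813]
orientation: [0.002, 0.68, 0.733, 0.0]
wrist_force: [-0.4, 0.4, -0.1]
gripper_width: 0.121
time_s: 5.05
tool_pos: [0.4821, -0.3163, 0.0807]
orientation: [0.002, 0.68, 0.733, 0.0]
wrist_force: [0.1, 1.1, 4.4]
gripper_width: 0.118
t 5.05 tcp [ 0.4821 -0.3163  0.0807] tool-x heading 94.3 shift cm [ 0.21 -0.08  0.27]
rotvec deg [0.15 0.13 0.1 ] joint6 -0.6987890496449914
```

View pics/w5.png

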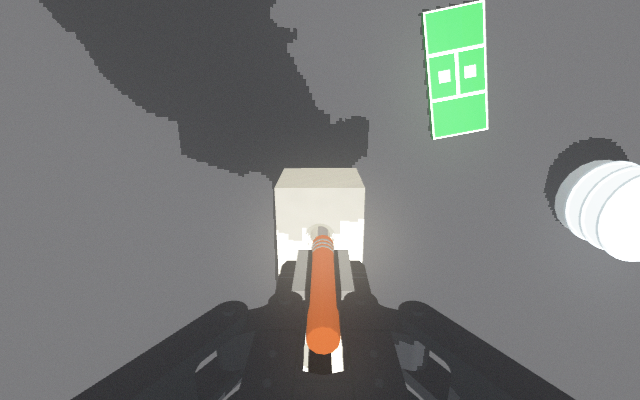

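```bash
python3 -m handwheel '[[0,0,-2,0,0,0,5],[0,0,-5,0,0,0,5],[0,0,-5,0,0,0,5],[4.4,2,-0.2,0,0,0,5],[4.4,2,0,0,0,0,5],[4.4,2,0,0,0,0,5],[4.4,2,0,0,0,0,5],[4.4,2,0,0,0,0,5]]' 60;  python3 -m handwheel '[[4.4,2,0,0,0,0,5],[0.2,0.2,0,0,0,-0.8,5],[0,0,0,0,0,0,5],[0,0,0,0,0,0,5]]';python3 - <<'E'
from h import *
go([0.5842,-0.0413,0.1492],95.1)
im,c=snap('wrist','w6')
snap('side','sd6');im,c=load('sd6');crop(im,260,100,440,235,4.4,'sd6c')
E
```

```text
time_s: 5.9
tool_pos: [0.5644, -0.0868, 0.201]
orientation: [0.0, 0.68, 0.733, 0.0]
wrist_force: [0.8, 0.2, -1.0]
gripper_width: 0.121
time_s: 6.3
tool_pos: [0.5822, -0.0417, 0.2006]
orientation: [-0.0, 0.675, 0.738, -0.0]
wrist_force: [0.9, 0.1, -0.1]
gripper_width: 0.121
t 6.3 tcp [ 0.5822 -0.0417  0.2006] tool-x heading 95.08 shift cm [0.03 0.21 5.14]
rotvec deg [-0.05  0.03 -0.02] joint6 -0.20228250983142848
```

View pics/w6.png

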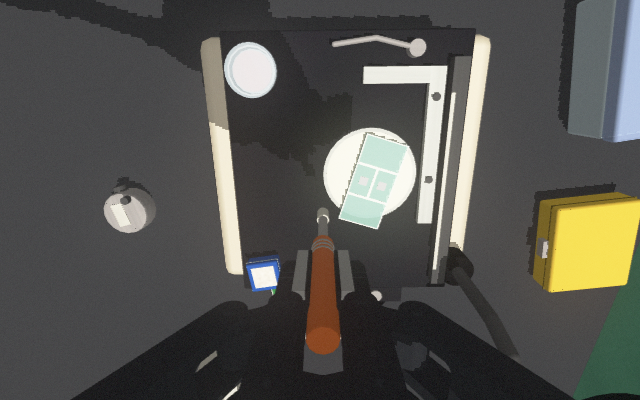

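View pics/sd6c.png

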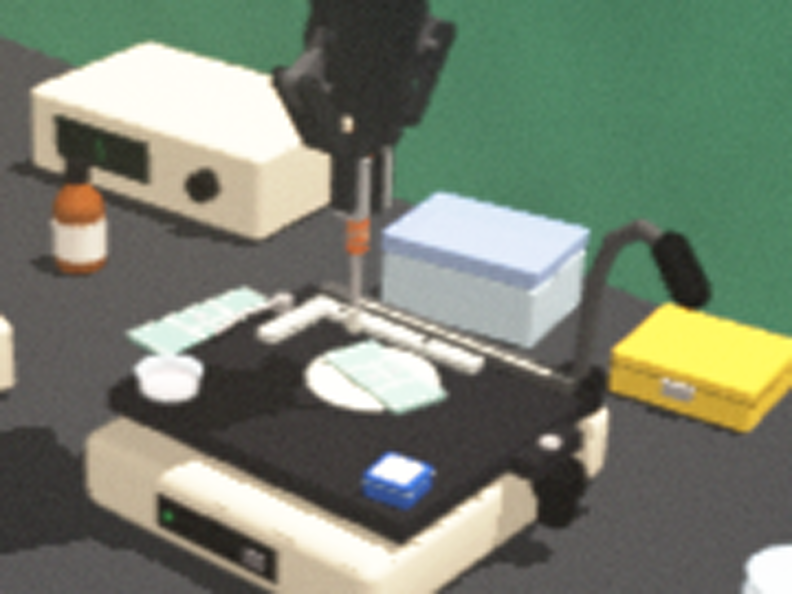

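```bash
python3 - <<'E'
from h import *
im,c=load('w6')
crop(im,310,40,460,245,3.9,'w6a')
E
python3 -m handwheel '[[0,0.2,2.5,0,0,0,5],[0,0,2,0,0,0,5],[0,0,0.4,0,0,0,5],[0,0,0.2,0,0,0,5],[0,0,0,0,0,0,5]]'; python3 - <<'E'
from h import *
go([0.5842,-0.0413,0.1492],95.1)
im,c=snap('wrist','w7')
crop(im,270,40,470,260,3.6,'w7a')
E
```

```text
time_s: 6.9
tool_pos: [0.5849, -0.0416, 0.1504]
orientation: [0.0, 0.675, 0.737, 0.0]
wrist_force: [0.2, -1.4, -0.5]
gripper_width: 0.123
t 6.9 tcp [ 0.5849 -0.0416  0.1504] tool-x heading 95.04 shift cm [ 0.03 -0.07  0.12]
rotvec deg [ 0.05  0.01 -0.06] joint6 -0.20125235821695078
```

View pics/w6a.png

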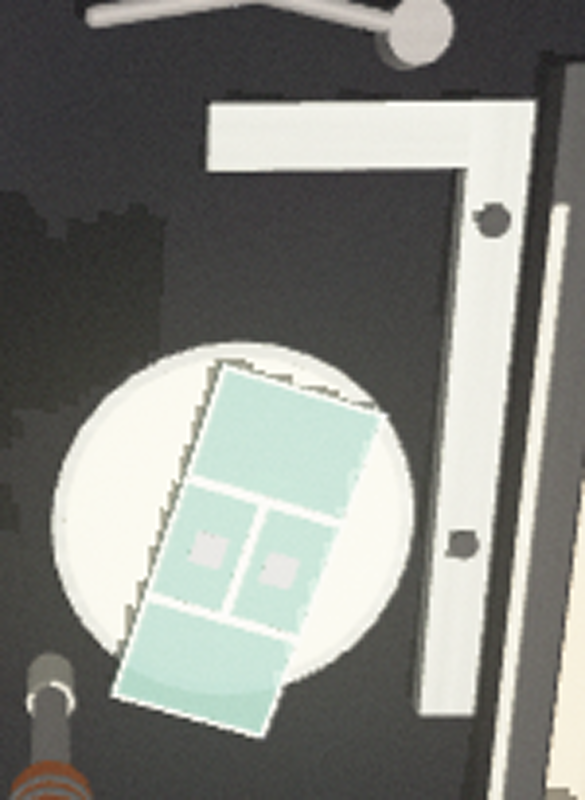

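View pics/w7a.png

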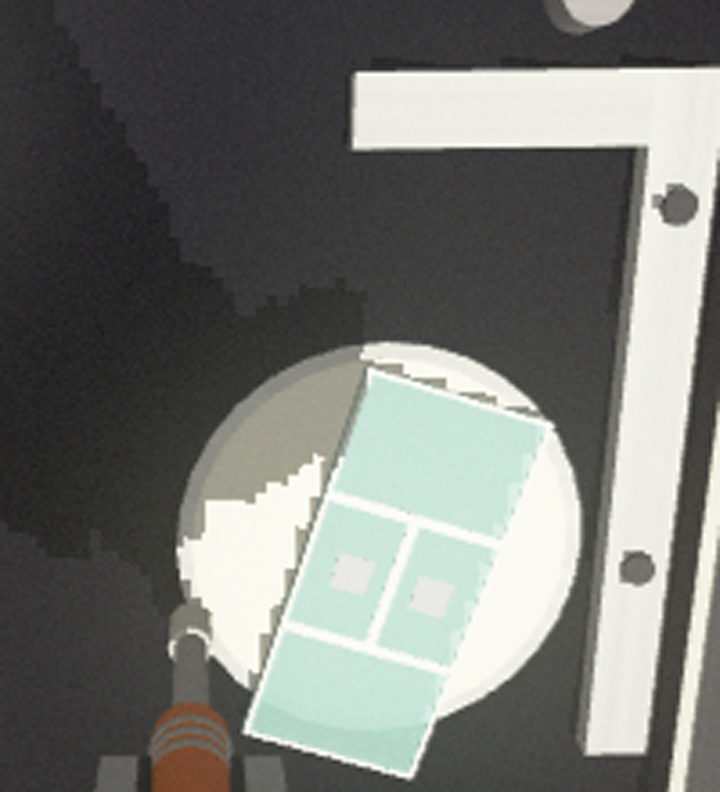

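```bash
cat >> h.py <<'E'
def rel(c,f,quad,corner,jend,tip=None):
    """everything in stop-corner frame (mm)"""
    C=onz(c,f(*corner),.081)[:2]; J=onz(c,f(*jend),.081)[:2]; d=C-J; yaw=np.degrees(np.arctan2(d[1],d[0]))-90
    yr=np.radians(yaw); M=np.array([[np.cos(yr),np.sin(yr)],[-np.sin(yr),np.cos(yr)]])
    print('corner',C.round(4),'yaw',yaw.round(2),'len',np.linalg.norm(d).round(4))
    for p in quad: print('  ',(M@(onz(c,f(*p),.079)[:2]-C)*1e3).round(1))
    t,_,_=pose(); print('  TCP',(M@(t[:2]-C)*1e3).round(1))
    if tip: print('  tip@',(M@(onz(c,f(*tip),.0765)[:2]-C)*1e3).round(1))
E
python3 - <<'E'
from h import *
im,c=load('w7'); f=lambda x,y:(270+x/3.6,40+y/3.6)
rel(c,f,[(369,371),(551,425),(411,776),(247,731)],(646,148),(588,753),(190,603))
im,c=load('w6'); f=lambda x,y:(310+x/3.9,40+y/3.9)
rel(c,f,[(222,366),(384,413),(264,738),(113,695)],(464,171),(420,714))
E
```

```text
corner [0.6542 0.0531] yaw 6.2 len 0.1132
   [-45.4 -36.8]
   [-11.8 -47.4]
   [ -34.7 -118.7]
   [ -67.8 -107.9]
  TCP [-78.7 -86.6]
  tip@ [-78.7 -81.5]
corner [0.6543 0.0529] yaw 6.04 len 0.1131
   [-45.5 -36.6]
   [-11.8 -46.8]
   [ -33.9 -119.1]
   [ -67.8 -108.2]
  TCP [-78.5 -86.5]
```

```bash
python3 -m handwheel '[[-0.4,0.4,0.1,0,0,0,5],[0,0.5,0,0,0,0,5],[0,0.25,0,0,0,0,5],[0,0.25,0,0,0,0,5],[0,0.25,0,0,0,0,5],[0,0.25,0,0,0,0,5],[0,0.25,0,0,0,0,5],[0,0.25,0,0,0,0,5]]'; python3 - <<'E'
from h import *
go([0.5842,-0.0413,0.1492],95.1)
im,c=snap('wrist','w8')
crop(im,250,40,450,260,3.6,'w8a')
E
```

```text
time_s: 7.75
tool_pos: [0.6091, -0.0426, 0.1487]
orientation: [-0.0, 0.675, 0.738, -0.0]
wrist_force: [0.5, 0.5, -0.2]
gripper_width: 0.123
t 7.75 tcp [ 0.6091 -0.0426  0.1487] tool-x heading 95.11 shift cm [ 0.35 -2.46 -0.05]
rotvec deg [-0.   -0.    0.01] joint6 -0.19972436299111318
```

View pics/w8a.png

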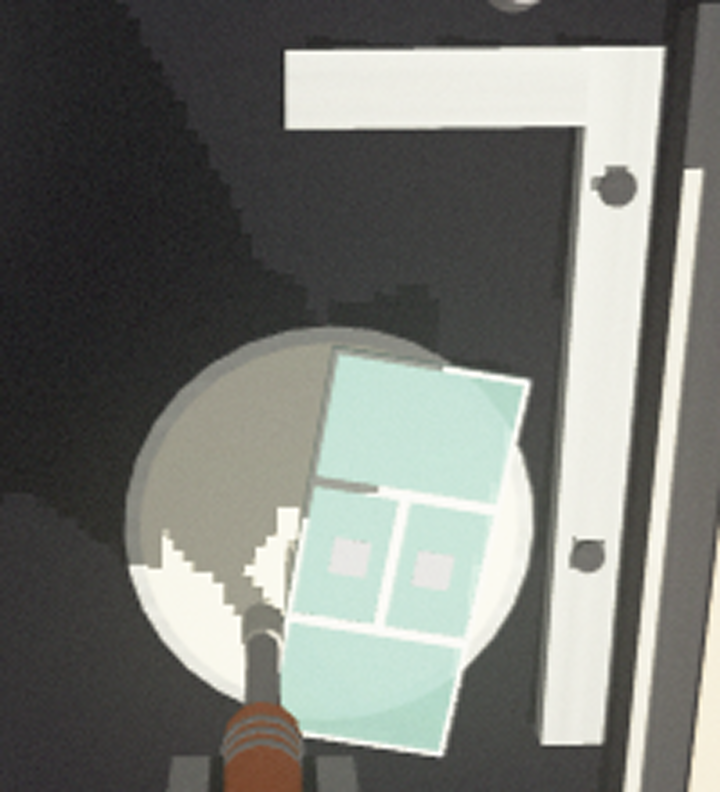

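```bash
python3 - <<'E'
from h import *
im,c=load('w8'); f=lambda x,y:(250+x/3.6,40+y/3.6)
rel(c,f,[(334,349),(529,381),(442,755),(277,734)],(584,127),(542,744),(262,604))
E
```

```text
corner [0.6546 0.0534] yaw 5.89 len 0.1136
   [-41.3 -36.3]
   [ -6.3 -42.4]
   [ -19.3 -116.7]
   [ -52.2 -111.7]
  TCP [-54.7 -90.8]
  tip@ [-54.8 -85.2]
```

```bash
python3 -m handwheel '[[0,0.25,0,0,0,0,5],[0,0.25,0,0,0,0,5],[0,0.2,0,0,0,0,5],[0,0.2,0,0,0,0,5],[0,0.15,0,0,0,0,5],[0,0.1,0,0,0,0,5],[0,0,0,0,0,0,5]]'; python3 - <<'E'
from h import *
go([0.5842,-0.0413,0.1492],95.1)
im,c=snap('wrist','w9')
crop(im,230,40,430,260,3.6,'w9a')
E
```

```text
time_s: 8.5
tool_pos: [0.6205, -0.0416, 0.1488]
orientation: [0.0, 0.675, 0.738, 0.0]
wrist_force: [0.9, 0.0, 0.4]
gripper_width: 0.123
t 8.5 tcp [ 0.6205 -0.0416  0.1488] tool-x heading 95.1 shift cm [ 0.36 -3.61 -0.04]
rotvec deg [0. 0. 0.] joint6 -0.19606571881054433
```

View pics/w9a.png

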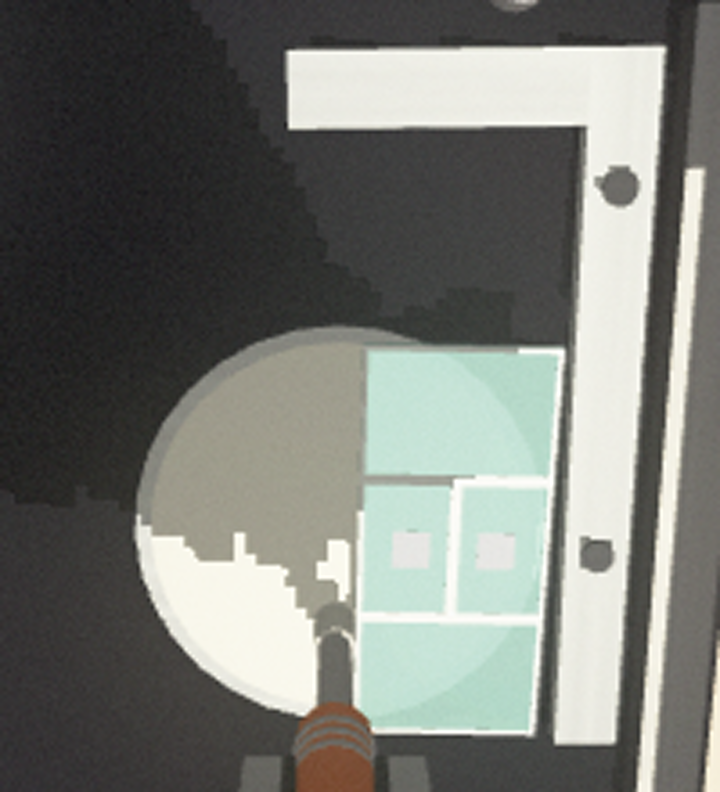

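```bash
python3 - <<'E'
from h import *
im,c=load('w9'); f=lambda x,y:(230+x/3.6,40+y/3.6)
rel(c,f,[(366,347),(564,350),(533,736),(357,733)],(585,127),(556,744),(335,604))
E
```

```text
corner [0.6543 0.0533] yaw 6.08 len 0.1136
   [-36.7 -35.9]
   [ -1.5 -37. ]
   [  -4.2 -112.8]
   [ -39.2 -111.5]
  TCP [-43.7 -90.8]
  tip@ [-43.1 -85.2]
```

```bash
python3 -m handwheel '[[0,0.1,0,0,0,0,5],[0,0.05,0,0,0,0,5],[0,0.05,0,0,0,0,5],[0,0.05,0,0,0,0,5],[0,0,0,0,0,0,5]]';python3 - <<'E'
from h import *
im,c=snap('wrist','w10')
crop(im,230,40,430,260,3.6,'w10a')
E
```

```text
time_s: 9.05
tool_pos: [0.6229, -0.0414, 0.1488]
orientation: [0.0, 0.675, 0.738, 0.0]
wrist_force: [-0.1, 0.5, -0.4]
gripper_width: 0.126
```

View pics/w10a.png

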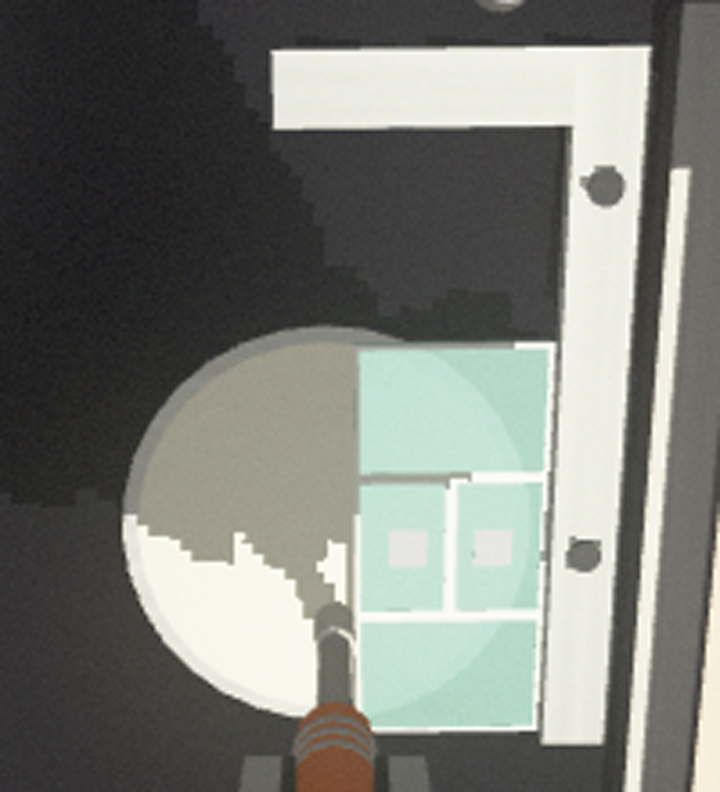

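```bash
python3 -m handwheel '[[0,-0.5,0,0,0,0,5],[0,-0.5,0,0,0,0,5],[-1.75,0,0,0,0,0,5],[-1.75,0,0,0,0,0,5],[0,1.65,0,0,0,0,5],[0,1.65,0,0,0,0,5],[0.3,0,0,0,0,0,5],[0.3,0,0,0,0,0,5]]';python3 - <<'E'
from h import *
im,c=snap('wrist','w11')
crop(im,230,40,430,260,3.6,'w11a')
E
```

```text
time_s: 9.9
tool_pos: [0.6481, -0.0693, 0.1485]
orientation: [-0.0, 0.675, 0.738, -0.0]
wrist_force: [-1.0, 0.0, -0.9]
gripper_width: 0.123
```

View pics/w11a.png

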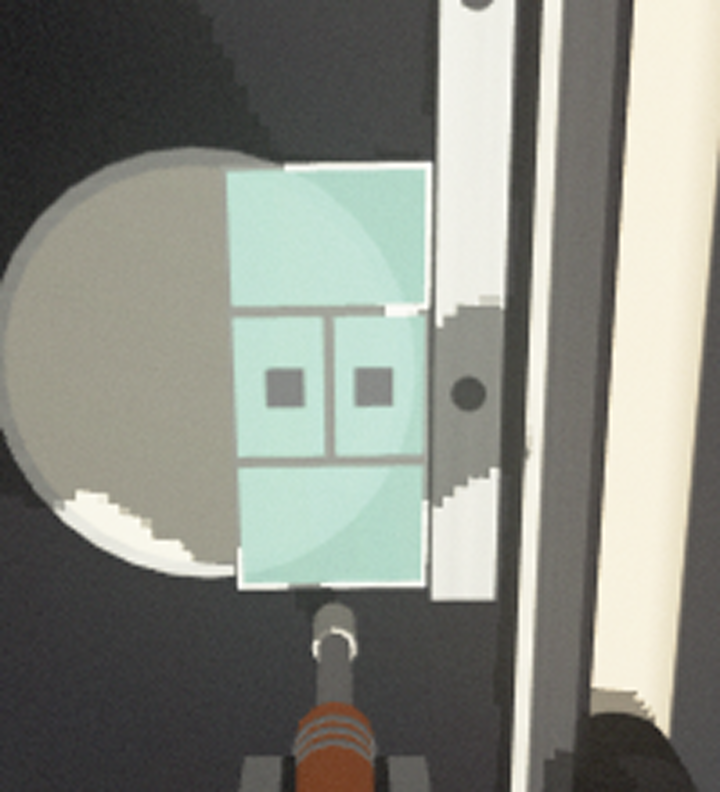

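```bash
python3 -m handwheel '[[0.25,0,0,0,0,0,5],[0.25,0,0,0,0,0,5],[0.25,0,0,0,0,0,5],[0.25,0,0,0,0,0,5],[0.25,0,0,0,0,0,5],[0.25,0,0,0,0,0,5],[0.25,0,0,0,0,0,5],[0.25,0,0,0,0,0,5]]';python3 - <<'E'
from h import *
im,c=snap('wrist','w12')
crop(im,230,40,430,260,3.6,'w12a')
E
```

```text
time_s: 10.75
tool_pos: [0.6465, -0.0481, 0.1488]
orientation: [0.0, 0.675, 0.738, -0.0]
wrist_force: [0.6, -0.5, -0.6]
gripper_width: 0.124
```

View pics/w12a.png

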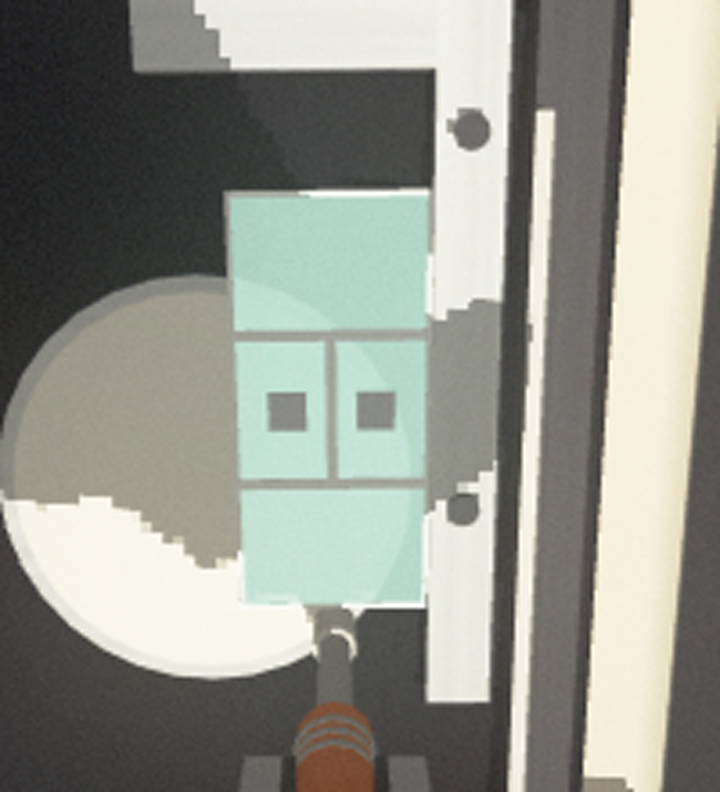

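```bash
python3 -m handwheel '[[0.25,0,0,0,0,0,5],[0.25,0,0,0,0,0,5],[0.25,0,0,0,0,0,5],[0.25,0,0,0,0,0,5],[0.25,0,0,0,0,0,5],[0.25,0,0,0,0,0,5],[0.25,0,0,0,0,0,5],[0.15,0,0,0,0,0,5]]';python3 - <<'E'
from h import *
im,c=snap('wrist','w13')
crop(im,230,40,430,260,3.6,'w13a')
E
```

```text
time_s: 11.6
tool_pos: [0.6448, -0.0291, 0.1488]
orientation: [0.0, 0.675, 0.738, 0.0]
wrist_force: [-0.8, -0.5, -0.8]
gripper_width: 0.123
```

View pics/w13a.png

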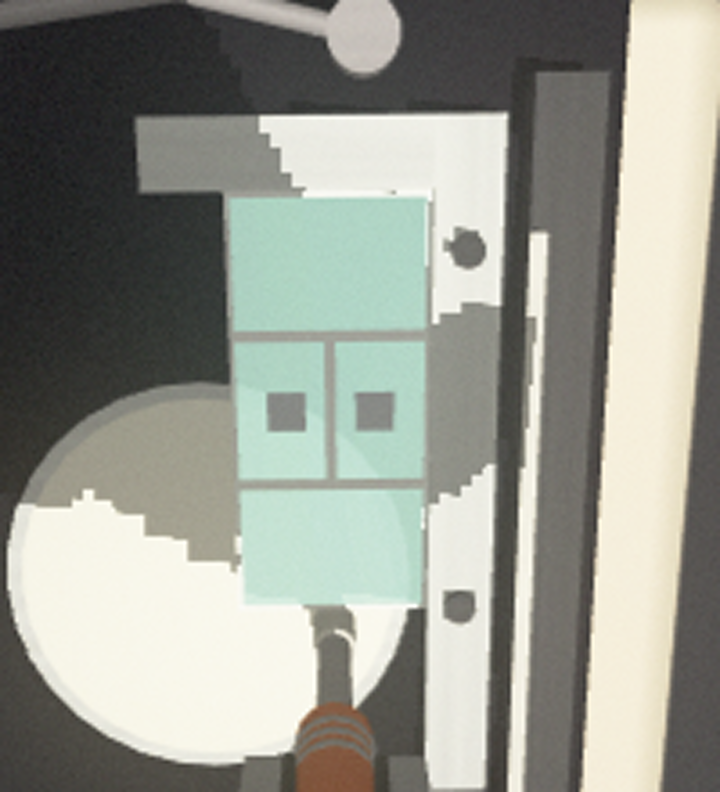

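```bash
for i in 1; do python3 -m handwheel '[[0.05,0,0,0,0,0,5],[0.05,0,0,0,0,0,5],[0,0,0,0,0,0,5],[0,0,0,0,0,0,5]]';done;python3 - <<'E'
from h import *
im,c=snap('wrist','w14')
crop(im,280,80,360,220,5,'w14a')
E
```

```text
time_s: 12.05
tool_pos: [0.6448, -0.0287, 0.1488]
orientation: [0.0, 0.675, 0.738, -0.0]
wrist_force: [1.2, -1.8, -0.2]
gripper_width: 0.122
```

View pics/w14a.png

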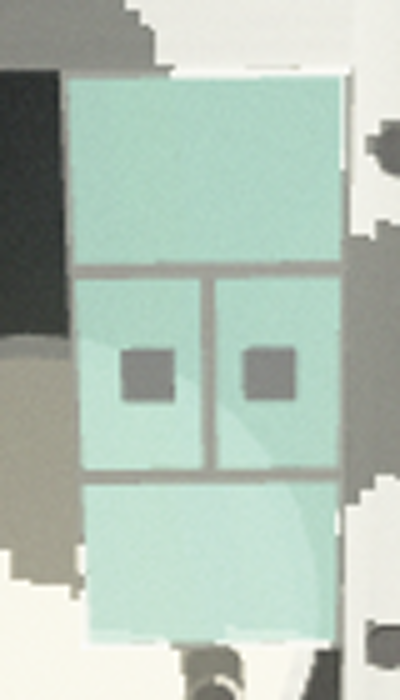

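```bash
python3 -m handwheel '[[-0.3,0,0,0,0,0,5],[-0.5,0,0,0,0,0,5],[0,-1.7,0,0,0,0,5],[0,-1.7,0,0,0,0,5],[2,0,0,0,0,0,5],[2,0,0,0,0,0,5],[0,0.5,0,0,0,0,5],[0,0.2,0,0,0,0,5]]';python3 - <<'E'
from h import *
im,c=snap('wrist','w15')
crop(im,260,80,430,260,4.4,'w15a')
E
```

```text
time_s: 12.9
tool_pos: [0.6157, 0.0011, 0.149]
orientation: [0.0, 0.675, 0.738, 0.0]
wrist_force: [-0.2, 0.3, -1.1]
gripper_width: 0.126
```

View pics/w15a.png

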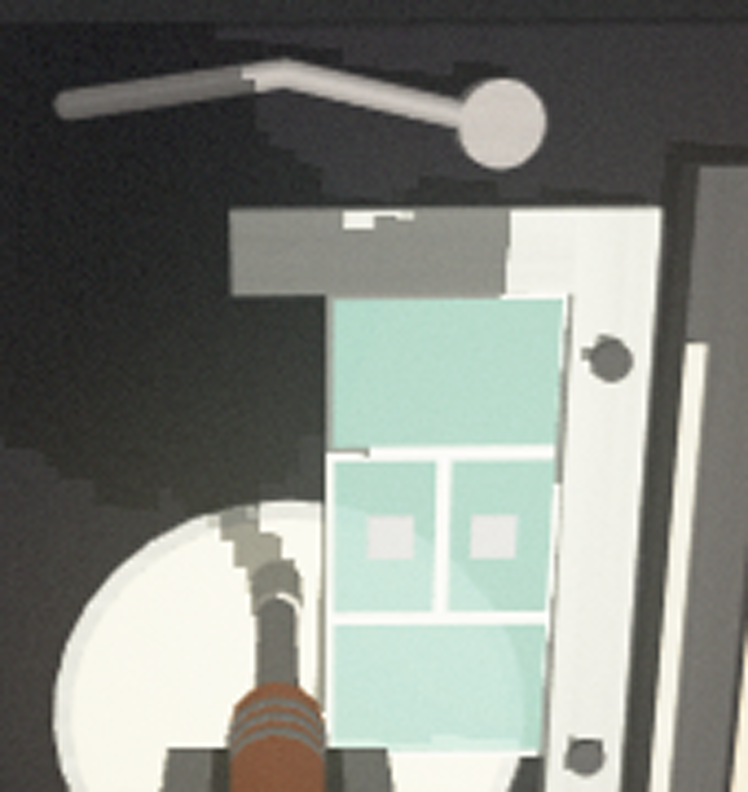

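```bash
python3 -m handwheel '[[0,0.2,0,0,0,0,5],[0,0.1,0,0,0,0,5],[0,0.05,0,0,0,0,5],[0,0.05,0,0,0,0,5],[0,0,0,0,0,0,5],[0,0,0,0,0,0,5]]';python3 - <<'E'
from h import *
im,c=snap('wrist','w16')
crop(im,260,80,430,260,4.4,'w16a')
E
```

```text
time_s: 13.55
tool_pos: [0.619, 0.0013, 0.1488]
orientation: [0.0, 0.675, 0.738, 0.0]
wrist_force: [-0.6, 0.2, -0.2]
gripper_width: 0.124
```

View pics/w16a.png

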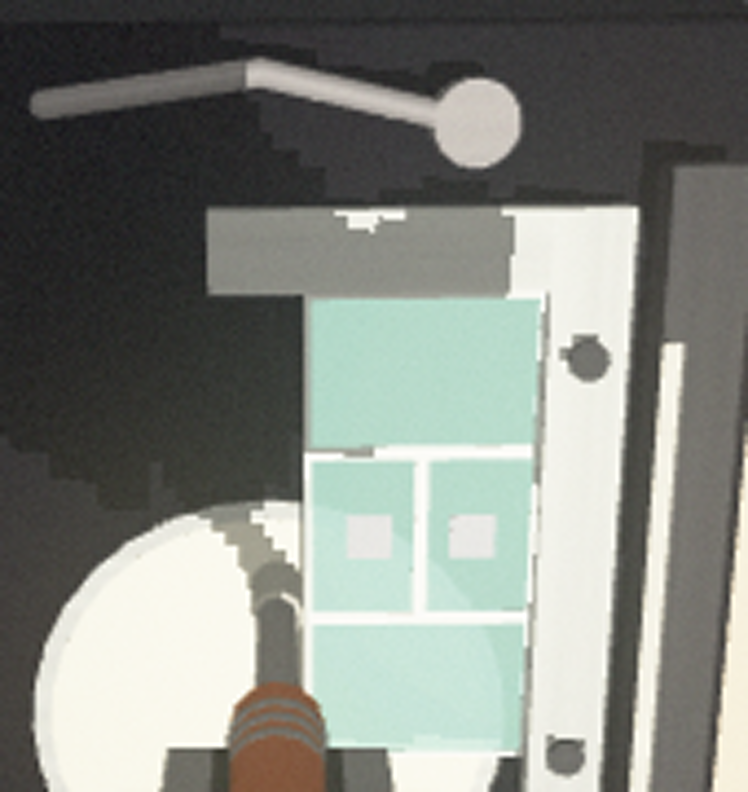

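```bash
python3 -m handwheel '[[0,0.05,0,0,0,0,5],[0,0,0,0,0,0,5]]';python3 -m handwheel '[[0,0.05,0,0,0,0,5],[0,0,0,0,0,0,5]]';python3 -m handwheel '[[0,0.03,0,0,0,0,5],[0,0,0,0,0,0,5]]';python3 - <<'E'
from h import *
im,c=snap('wrist','w17')
crop(im,260,80,430,260,4.4,'w17a')
E
```

```text
time_s: 13.8
tool_pos: [0.6194, 0.0015, 0.1488]
orientation: [-0.0, 0.675, 0.738, -0.0]
wrist_force: [0.6, 0.5, -0.5]
gripper_width: 0.125
time_s: 14.0
tool_pos: [0.6197, 0.0015, 0.1487]
orientation: [-0.0, 0.675, 0.738, -0.0]
wrist_force: [-1.6, -0.4, 0.4]
gripper_width: 0.119
time_s: 14.2
tool_pos: [0.6199, 0.0015, 0.1487]
orientation: [-0.0, 0.675, 0.738, -0.0]
wrist_force: [-1.5, 0.4, 0.1]
gripper_width: 0.122
```

View pics/w17a.png

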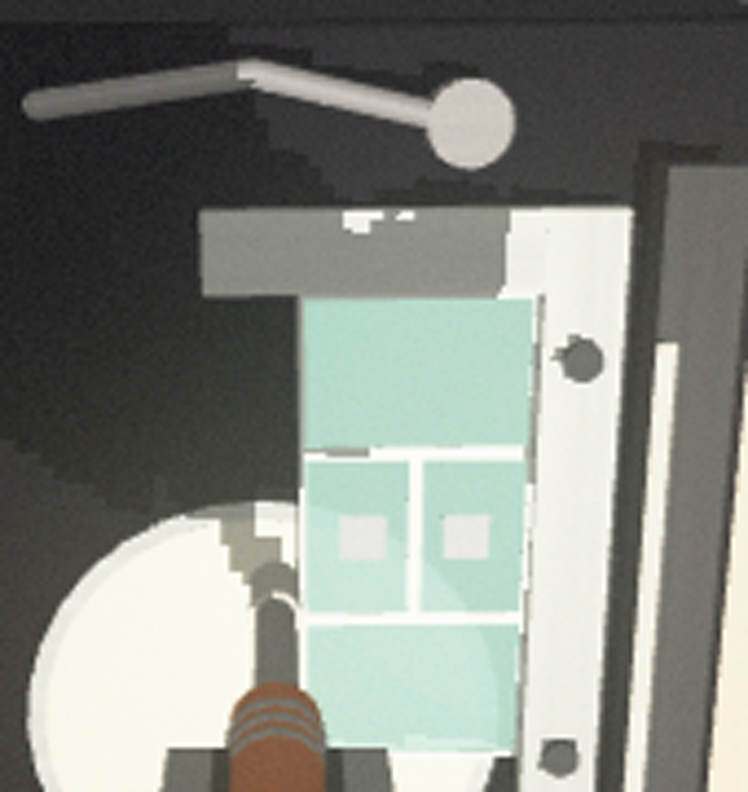

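```bash
python3 -m handwheel '[[0,-0.2,0,0,0,0,5],[0,-0.8,0,0,0,0,5],[0,0,-3,0,0,0,5],[-2,0,-3,0,0,0,5],[0,0,0,0,0,0,5],[0,0,0,0,0,0,5]]';python3 - <<'E'
from h import *
im,c=snap('wrist','w18')
crop(im,280,50,430,230,4.4,'w18a'); cv2.imwrite('pics/w18b.png',im)
E
```

```text
time_s: 14.85
tool_pos: [0.6126, -0.0196, 0.21]
orientation: [0.001, 0.675, 0.738, 0.001]
wrist_force: [0.1, 0.1, -0.7]
gripper_width: 0.125
```

View pics/w18b.png

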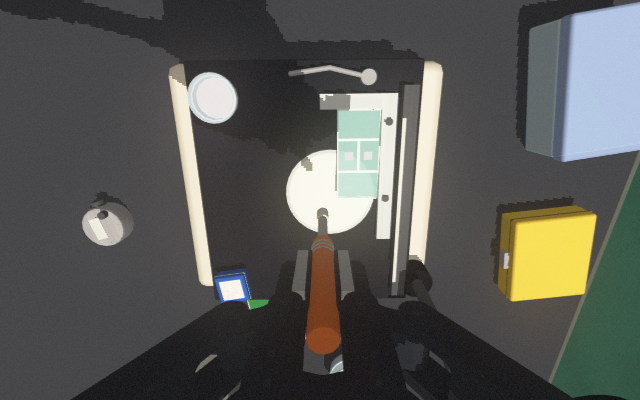

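View pics/w18a.png

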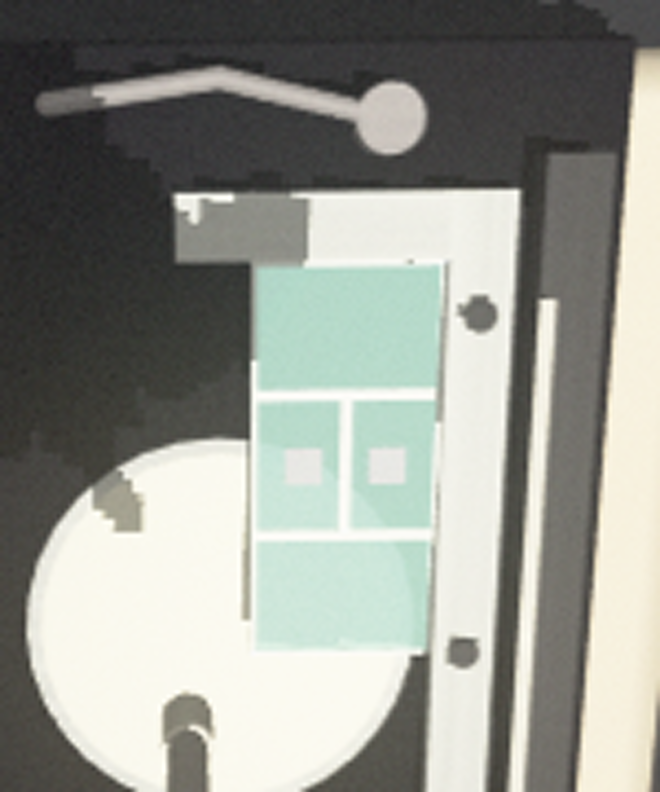

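```bash
python3 - <<'E'
from h import *
im,c=load('w18'); f=lambda x,y:(280+x/4.4,50+y/4.4)
rel(c,f,[(253,265),(445,263),(428,655),(250,650)],(449,262),(427,790))
crop(im,330,95,400,215,6.6,'w18c')
E
```

```text
corner [0.6544 0.0531] yaw 5.86 len 0.1042
   [-35.5  -0.1]
   [-0.4 -0.3]
   [ -0.6 -75.7]
   [-36.1 -74.2]
  TCP [-50.  -67.6]
```

View pics/w18c.png

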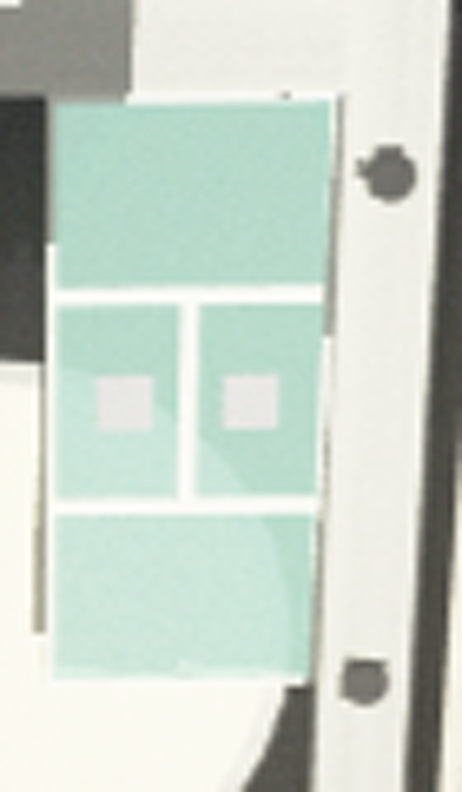

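```bash
python3 - <<'E'
from h import *
go([0.4821,-0.3163,0.21],94.3)
E
```

```text
t 14.9 tcp [ 0.6116 -0.0192  0.2085] tool-x heading 95.07 shift cm [-28.45 -15.53  -0.16]
rotvec deg [-0.   -0.02  0.77] joint6 -0.16095055400171787
```

```bash
python3 -m handwheel '[[-4,-2.2,0,0,0,0,5],[-4.1,-2.2,0,0,0,0,5],[-4.1,-2.2,0,0,0,0,5],[-4.1,-2.2,0,0,0,0,5],[-4.1,-2.2,0,0,0,0,5],[-4.1,-2.2,0,0,0,0,5],[-4,-2.3,0,0,0,0.8,5],[0,0,0,0,0,0,5]]';python3 -m handwheel '[[0,0,0,0,0,0,5],[0,0,0,0,0,0,5]]'; python3 - <<'E'
from h import *
go([0.4821,-0.3163,0.12],94.3)
im,c=snap('wrist','w19')
go([0.4821,-0.3163,0.12],94.3)
E
```

```text
time_s: 15.7
tool_pos: [0.4799, -0.3205, 0.2068]
orientation: [-0.001, 0.682, 0.731, -0.001]
wrist_force: [0.3, -0.2, 0.1]
gripper_width: 0.124
time_s: 15.9
tool_pos: [0.4828, -0.3155, 0.2075]
orientation: [-0.001, 0.68, 0.733, 0.0]
wrist_force: [0.4, 0.7, -0.0]
gripper_width: 0.12
t 15.9 tcp [ 0.4828 -0.3155  0.2075] tool-x heading 94.34 shift cm [-0.09 -0.07  8.75]
rotvec deg [-0.08 -0.12  0.04] joint6 -0.6983085523511647
t 15.95 tcp [ 0.4833 -0.3153  0.2079] tool-x heading 94.39 shift cm [-0.1  -0.11  8.79]
rotvec deg [-0.05 -0.09  0.09] joint6 -0.6984193267882688
```

View pics/w19.png

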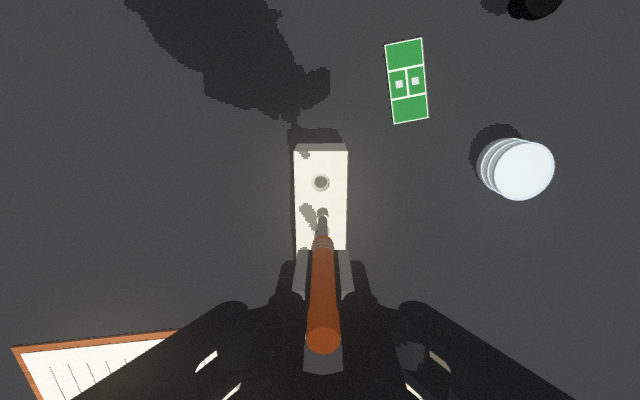

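```bash
python3 - <<'E'
from h import *
im,c=load('w19')
print('hole',onz(c,(320.5,182.3),.05),'tip front',onz(c,(322,208.5),.135))
crop(im,295,140,350,240,6,'w19a')
E
```

```text
hole [ 0.48068009 -0.31431544  0.05      ] tip front [ 0.48207131 -0.31039267  0.135     ]
```

View pics/w19a.png

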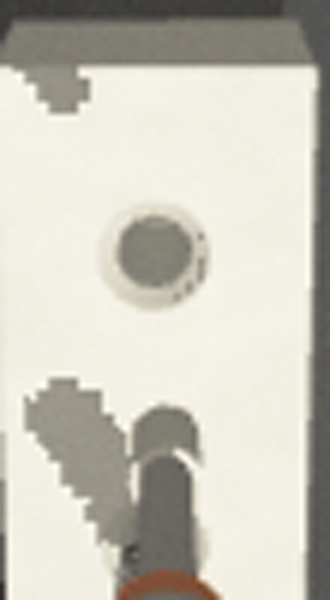

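```bash
python3 -m handwheel '[[-0.05,-0.1,3,0,0,0,5],[0,0,3,0,0,0,5],[0,0,1.5,0,0,0,5],[0,0,0,0,0,0,5],[0,0,0.5,0,0,0,5],[0,0,0.5,0,0,0,5],[0,0,0.5,0,0,0,5],[0,0,0,0,0,0,5]]'; python3 - <<'E'
from h import *
go([0.4821,-0.3163,0.0815],94.3)
im,c=snap('wrist','w20')
E
```

```text
time_s: 16.75
tool_pos: [0.4827, -0.3179, 0.1199]
orientation: [0.001, 0.68, 0.733, 0.0]
wrist_force: [-0.2, 0.9, -0.7]
gripper_width: 0.121
t 16.75 tcp [ 0.4827 -0.3179  0.1199] tool-x heading 94.29 shift cm [ 0.16 -0.05  3.84]
rotvec deg [ 0.07  0.05 -0.01] joint6 -0.7005364179039618
```

View pics/w20.png

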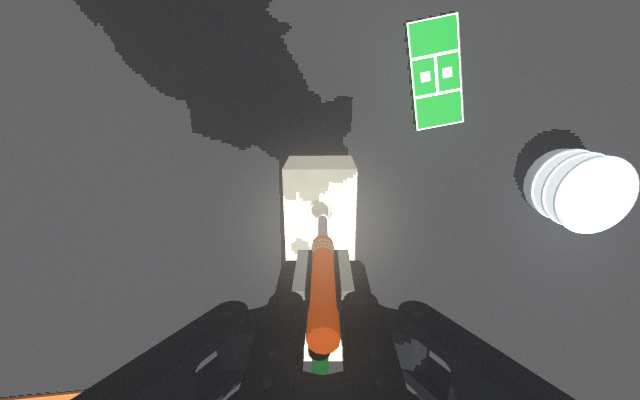

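```bash
python3 -m handwheel '[[0.1,-0.05,0.2,0,0,0,5],[0,0,0.5,0,0,0,5],[0,0,0.5,0,0,0,5],[0,0,0.5,0,0,0,5],[0,0,0,0,0,0,5]]'; python3 - <<'E'
from h import *
go([0.4821,-0.3163,0.0815],94.3)
E
```

```text
time_s: 17.3
tool_pos: [0.4808, -0.316, 0.1004]
orientation: [-0.001, 0.68, 0.733, -0.0]
wrist_force: [0.2, -0.2, 0.0]
gripper_width: 0.12
t 17.3 tcp [ 0.4808 -0.316   0.1004] tool-x heading 94.3 shift cm [-0.04  0.14  1.89]
rotvec deg [-0.1  -0.08 -0.  ] joint6 -0.6998355928215129
```

```bash
python3 -m handwheel '[[0,0.05,0.5,0,0,0,5],[0,0,0.5,0,0,0,5],[0,0,0.4,0,0,0,5],[0,0,0.3,0,0,0,5],[0,0,0,0,0,0,5],[0,0,0,0,0,0,5]]'; python3 - <<'E'
from h import *
go([0.4821,-0.3163,0.0807],94.3)
E
```

```text
time_s: 17.9
tool_pos: [0.482, -0.3165, 0.0847]
orientation: [-0.0, 0.68, 0.733, -0.0]
wrist_force: [-0.1, -0.3, -0.1]
gripper_width: 0.123
t 17.9 tcp [ 0.482  -0.3165  0.0847] tool-x heading 94.3 shift cm [0.02 0.01 0.4 ]
rotvec deg [-0. -0. -0.] joint6 -0.6992140341234858
```

```bash
python3 -m handwheel '[[0,0,0.2,0,0,0,5],[0,0,0.1,0,0,0,5],[0,0,0.05,0,0,0,5],[0,0,0,0,0,0,5],[0,0,0,0,0,0,5]]'; python3 -m handwheel '[[0,0,0,0,0,0,25],[0,0,0,0,0,0,40],[0,0,0,0,0,0,40],[0,0,0,0,0,0,40]]'; python3 - <<'E'
from h import *
im,c=snap('wrist','w21')
E
```

```text
time_s: 18.4
tool_pos: [0.4821, -0.3165, 0.0813]
orientation: [0.0, 0.68, 0.733, 0.0]
wrist_force: [1.0, 0.6, -0.0]
gripper_width: 0.126
time_s: 18.8
tool_pos: [0.4821, -0.3165, 0.0813]
orientation: [0.0, 0.68, 0.733, 0.0]
wrist_force: [-0.6, 0.0, 0.1]
gripper_width: 0.399
```

View pics/w21.png

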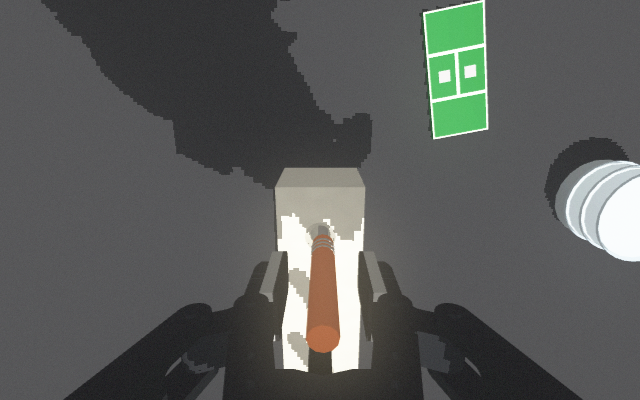

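```bash
python3 -m handwheel '[[0,0,-2,0,0,0,40],[0,0,-4,0,0,0,40],[0,0,-4.5,0,0,0,40],[0,0,-4.5,0,0,0,40],[2,0,-1.5,0,0,0,80],[0,0,0,0,0,0,80],[0,0,0,0,0,0,80]]'; python3 - <<'E'
from h import *
im,c=snap('wrist','w22'); crop(im,270,140,370,340,4,'w22a')
go([.4977,.3524,.25],None)
E
```

```text
time_s: 19.55
tool_pos: [0.4804, -0.2965, 0.2461]
orientation: [0.0, 0.68, 0.733, -0.0]
wrist_force: [-1.2, -0.9, 0.2]
gripper_width: 0.801
t 19.6 tcp [ 0.4799 -0.2964  0.2449] tool-x heading 94.32 shift cm [64.56  6.66 -0.47]
```

View pics/w22a.png

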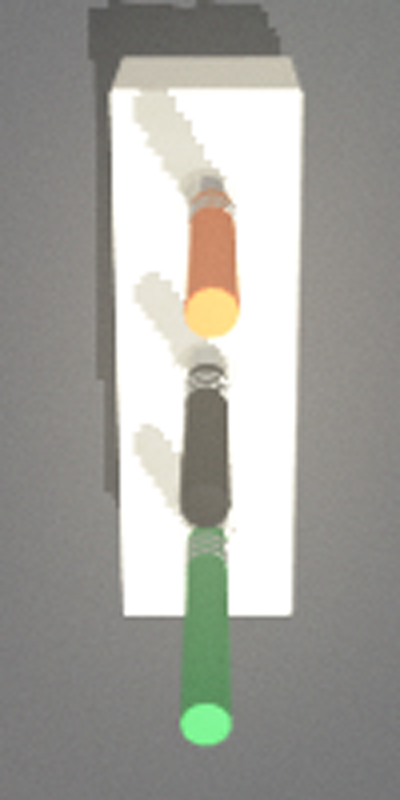

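```bash
python3 -m handwheel '[[4.6,0.5,0,0,0,0,80],[4.6,0.5,0,0,0,0,80],[4.6,0.5,0,0,0,0,80],[4.6,0.5,0,0,0,0,80],[4.6,0.5,0,0,0,0,80],[4.6,0.5,0,0,0,0,80],[4.6,0.5,0,0,0,0,80],[4.6,0.5,0,0,0,0,80]]' 40;python3 -m handwheel '[[4.6,0.4,0,0,0,0,80],[4.6,0.4,0,0,0,0,80],[4.6,0.5,0,0,0,0,80],[4.6,0.5,0,0,0,0,80],[4.6,0.5,0,0,0,0,80],[4.6,0.5,0,0,0,0,80],[0,0,0,0,0,-8,80],[0,0,0,0,0,-8,80]]';python3 -m handwheel '[[0,0,0,0,0,-8,80],[0,0,0,0,0,-8,80],[0,0,0,0,0,-8,80],[0,0,0,0,0,-8,80],[0,0,0,0,0,-8,80],[0,0,0,0,0,-8,80],[0,0,0,0,0,-8,80],[0,0,0,0,0,-8,80]]';python3 -m handwheel '[[0,0,0,0,0,-8,80],[0,0,0,0,0,-8,80],[0,0,0,0,0,-8,80],[0,0,0,0,0,-8,80],[0,0,0,0,0,-8,80],[0,0,0,0,0,-8,80],[0,0,0,0,0,-8,80],[0,0,0,0,0,-8,80]]'; python3 - <<'E'
from h import *
im,c=snap('wrist','w23')
go([.4977,.3524,.25],239.9)
E
```

```text
time_s: 20.4
tool_pos: [0.4917, 0.0746, 0.2439]
orientation: [-0.001, 0.68, 0.733, -0.002]
wrist_force: [0.6, -0.0, -0.3]
gripper_width: 0.799
time_s: 21.2
tool_pos: [0.4991, 0.3515, 0.2427]
orientation: [-0.001, 0.568, 0.823, -0.002]
wrist_force: [-0.1, -0.4, 0.3]
gripper_width: 0.8
time_s: 22.0
tool_pos: [0.4995, 0.3497, 0.2431]
orientation: [-0.002, 0.047, 0.999, -0.001]
wrist_force: [0.1, 0.2, 0.5]
gripper_width: 0.803
time_s: 22.8
tool_pos: [0.4995, 0.3497, 0.2431]
orientation: [-0.002, -0.489, 0.872, -0.0]
wrist_force: [-0.4, 0.4, 0.1]
gripper_width: 0.798
t 22.85 tcp [0.4995 0.3496 0.2432] tool-x heading -121.11 shift cm [-0.14  0.3  -0.68]
rotvec deg [ 0.1  -0.25 -1.01] joint6 -2.0285557688425406
```

View pics/w23.png

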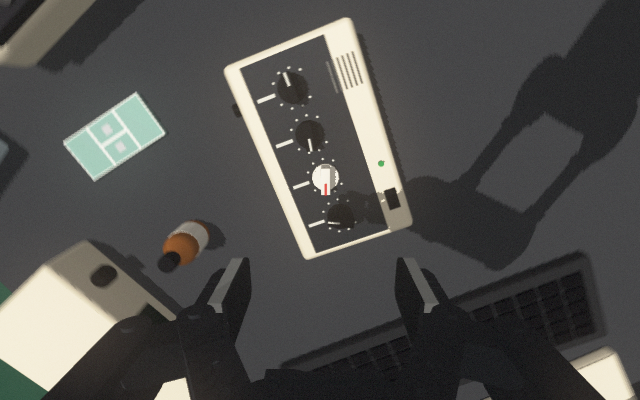

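```bash
python3 - <<'E'
from h import *
im,c=load('w23'); crop(im,280,140,370,240,6,'w23a')
E
```

```text
(no output)
```

View pics/w23a.png

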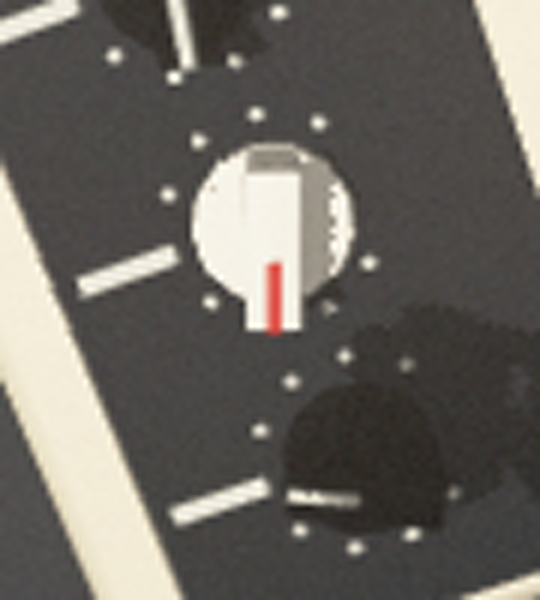

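```bash
python3 - <<'E'
from h import *
im,c=load('w23'); f=lambda x,y:(280+x/6,140+y/6)
print('bar centre',onz(c,f(274,250.5),.079),'skirt',onz(c,f(272.5,222),.061))
A=onz(c,f(274.5,264),.079);B=onz(c,f(274.5,332),.079);print('pointer',np.degrees(np.arctan2(*(B-A)[1::-1])),np.linalg.norm(B-A))
A=onz(c,f(274,170),.079);B=onz(c,f(274,331),.079);print('bar',np.degrees(np.arctan2(*(B-A)[1::-1])),np.linalg.norm(B-A))
for a,b in [((177,255),(79,289)),((267,488),(174,518))]:
    A=onz(c,f(*a),.055);B=onz(c,f(*b),.055);print('tick',A,B,np.degrees(np.arctan2(*(B-A)[1::-1])))
P=[onz(c,p,.055)[:2] for p in [(227,68),(349,18),(411,225),(306,258)]];P=np.array(P);print(P, P.mean(0)); d=P[0]+P[1]-P[2]-P[3];print(np.degrees(np.arctan2(d[1],d[0])))
go([.4977,.3524,.25],239.9)
E
```

```text
bar centre [0.49687639 0.35183183 0.079     ] skirt [0.49678954 0.35155902 0.061     ]
pointer 58.77631716961819 0.011498140995646432
bar 58.77177174452587 0.026805525096004604
tick [0.51475253 0.34923587 0.055     ] [0.53265381 0.34550149 0.055     ] -11.783458450077143
tick [0.52400195 0.39461128 0.055     ] [0.54147797 0.39079708 0.055     ] -12.311920602193105
[[0.52182874 0.21490811]
 [0.40325878 0.23836865]
 [0.44575213 0.44746319]
 [0.56487228 0.42167675]] [0.48392798 0.33060418]
-101.62279570390058
t 22.85 tcp [0.4995 0.3496 0.2432] tool-x heading -121.11 shift cm [-0.14  0.3  -0.68]
rotvec deg [ 0.1  -0.25 -1.01] joint6 -2.0285557688425406
```

```bash
python3 -m handwheel '[[-0.05,0.35,3,0,0,0,40],[0,0,4,0,0,0,28],[0,0,4,0,0,0,28],[0,0,2,0,0,0,28],[0,0,0,0,0,0,28],[0,0,0,0,0,0,28],[0,0,0,0,0,0,28]]' 40; python3 - <<'E'
from h import *
im,c=snap('wrist','w24');go([.4969,.3518,.064],238.8)
E
```

```text
time_s: 23.55
tool_pos: [0.4985, 0.3535, 0.1176]
orientation: [0.001, -0.487, 0.874, 0.0]
wrist_force: [-0.3, -0.1, -0.6]
gripper_width: 0.279
t 23.6 tcp [0.4987 0.3537 0.1181] tool-x heading -121.74 shift cm [0.27 0.06 5.41]
rotvec deg [-0.08  0.16 -0.54] joint6 -2.011387984412777
```

View pics/w24.png

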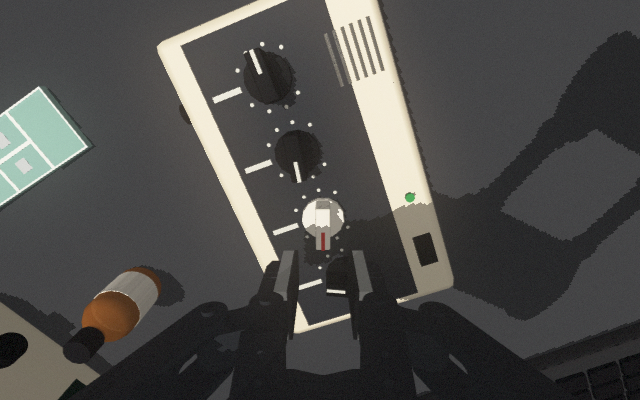

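```bash
python3 - <<'E'
from h import *
im,c=load('w24'); crop(im,290,180,360,260,7,'w24a')
go([*onz(c,(323,226),.079)[:2],.064],238.8); print(onz(c,(323,226),.079))
E
```

```text
t 23.6 tcp [0.4987 0.3537 0.1181] tool-x heading -121.74 shift cm [0.53 0.05 5.41]
rotvec deg [-0.08  0.16 -0.54] joint6 -2.011387984412777
[0.49562698 0.34954443 0.079     ]
```

View pics/w24a.png

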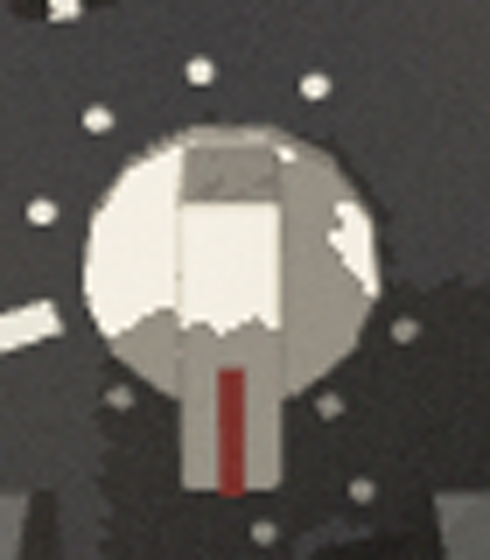

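```bash
python3 -m handwheel '[[0.3,0.05,2,0,0,0,28],[0,0,2,0,0,0,28],[0,0,1,0,0,0,28],[0,0,0.3,0,0,0,28],[0,0,0,0,0,0,28],[0,0,0,0,0,0,28]]' 40; python3 - <<'E'
from h import *
im,c=snap('wrist','w25');go([.4969,.3518,.064],238.8)
E
```

```text
time_s: 24.2
tool_pos: [0.4962, 0.3513, 0.0646]
orientation: [0.001, -0.487, 0.873, 0.0]
wrist_force: [0.3, 0.3, 0.1]
gripper_width: 0.277
t 24.25 tcp [0.4962 0.3513 0.0646] tool-x heading -121.7 shift cm [-0.08 -0.03  0.06]
rotvec deg [-0.05  0.11 -0.5 ] joint6 -2.0132155300082397
```

View pics/w25.png

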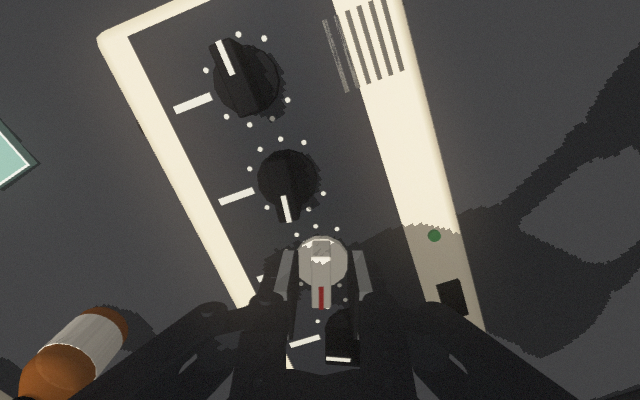

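```bash
python3 -m handwheel '[[0,0,0,0,0,0,3],[0,0,0,0,0,0,3],[0,0,0,0,0,0,3],[0,0,0,0,0,0,3]]' 40; python3 - <<'E'
from h import *
im,c=snap('wrist','w26');go([.4969,.3518,.064],168.2)
E
```

```text
time_s: 24.65
tool_pos: [0.4968, 0.3508, 0.0645]
orientation: [0.001, -0.487, 0.873, -0.0]
wrist_force: [3.3, -3.1, 5.3]
gripper_width: 0.092
t 24.7 tcp [0.4968 0.3508 0.0645] tool-x heading -121.69 shift cm [-0.1   0.04  0.05]
rotvec deg [-4.000e-02  1.600e-01  7.011e+01] joint6 -2.0133084723717527
```

View pics/w26.png

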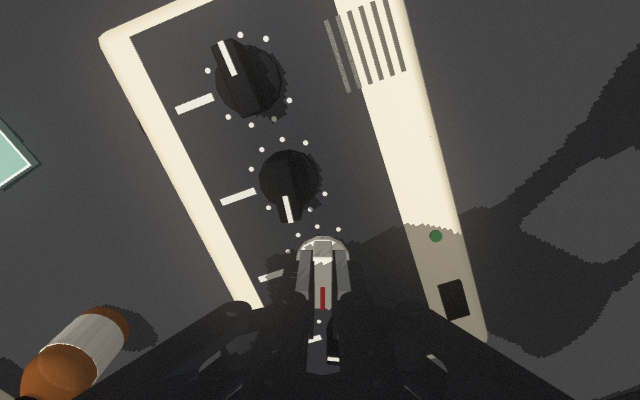

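```bash
python3 -m handwheel '[[0,0,0,0,0,4,3],[0,0,0,0,0,6,3],[0,0,0,0,0,6,3],[0,0,0,0,0,6,3]]'; python3 -m handwheel '[[0,0,0,0,0,7,3],[0,0,0,0,0,7,3],[0,0,0,0,0,7,3],[0,0,0,0,0,7,3],[0,0,0,0,0,7,3],[0,0,0,0,0,7,3],[0,0,0,0,0,4,3],[0,0,0,0,0,0,3]]'; python3 - <<'E'
from h import *
im,c=snap('wrist','w27');go([.4969,.3518,.064],168.2)
E
```

```text
time_s: 25.1
tool_pos: [0.4966, 0.3509, 0.0645]
orientation: [0.001, -0.309, 0.951, -0.0]
wrist_force: [2.5, -3.5, 6.6]
gripper_width: 0.092
time_s: 25.9
tool_pos: [0.4966, 0.3514, 0.0646]
orientation: [0.001, 0.085, 0.996, 0.001]
wrist_force: [2.0, -1.2, 4.8]
gripper_width: 0.092
t 25.95 tcp [0.4966 0.3514 0.0646] tool-x heading 170.27 shift cm [-0.02  0.05  0.06]
rotvec deg [0.12 0.13 2.07] joint6 -0.8260602227154198
```

View pics/w27.png

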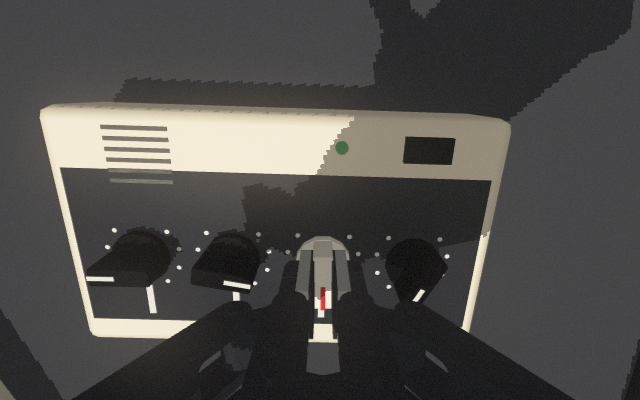

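```bash
python3 -m handwheel '[[0,0,0,0,0,2.1,3],[0,0,0,0,0,0,3],[0,0,0,0,0,0,3]]'; python3 -m handwheel '[[0,0,0,0,0,0,22],[0,0,0,0,0,0,22],[0,0,0,0,0,0,22],[0,0,-1.5,0,0,0,22],[0,0,-3,0,0,0,22],[0,0,-4,0,0,0,22],[0,0,-4,0,0,0,60],[0,0,0,0,0,0,60]]';python3 -m handwheel '[[0,0,0,0,0,0,80],[0,0,0,0,0,0,80]]'; python3 - <<'E'
from h import *
im,c=snap('wrist','w28');go([.4969,.3518,.064],168.2); crop(im,280,130,380,230,6,'w28a')
E
```

```text
time_s: 26.25
tool_pos: [0.4966, 0.3514, 0.0645]
orientation: [0.001, 0.103, 0.995, 0.001]
wrist_force: [2.3, -1.5, 6.0]
gripper_width: 0.09
time_s: 27.05
tool_pos: [0.4992, 0.3535, 0.1972]
orientation: [0.005, 0.103, 0.995, 0.004]
wrist_force: [0.4, 0.2, 1.8]
gripper_width: 0.551
time_s: 27.25
tool_pos: [0.4945, 0.3503, 0.1876]
orientation: [-0.001, 0.103, 0.995, -0.0]
wrist_force: [0.3, 0.2, -0.1]
gripper_width: 0.799
t 27.3 tcp [0.4942 0.3501 0.1868] tool-x heading 168.2 shift cm [-0.25  0.25 12.28]
rotvec deg [-0.11 -0.12  0.  ] joint6 -0.789819814965887
```

View pics/w28.png

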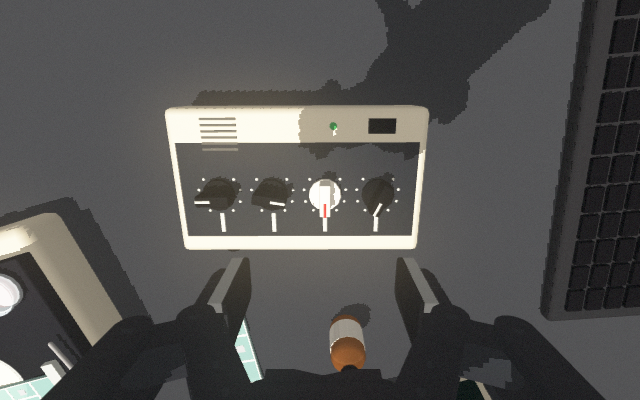

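View pics/w28a.png

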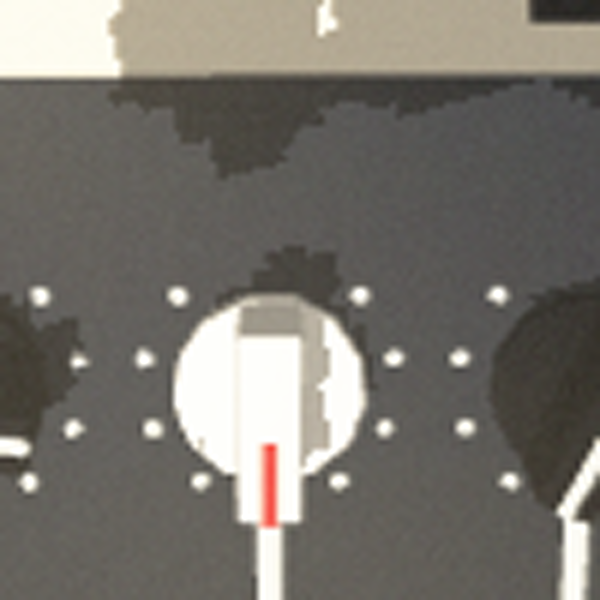

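```bash
python3 - <<'E'
from h import *
im,c=load('w28'); f=lambda x,y:(280+x/6,130+y/6)
A=onz(c,f(269.5,338),.079);B=onz(c,f(268.5,522),.079);print('bar',np.degrees(np.arctan2(*(B-A)[1::-1])))
A=onz(c,f(270,446),.079);B=onz(c,f(269,527),.079);print('ptr',np.degrees(np.arctan2(*(B-A)[1::-1])))
A=onz(c,(222.5,214),.055);B=onz(c,(375.5,217.5),.055)
P=[onz(c,p,.055) for p in [(222.5,222),(274,222),(324.7,223),(375.7,224)]]; d=P[3]-P[0];print('row yaw',np.degrees(np.arctan2(d[1],d[0]))-90,np.linalg.norm(d))
snap('side','sd9');im,c=load('sd9');crop(im,190,130,480,330,2.7,'sd9c')
snap('scene','sc9');im,c=load('sc9');crop(im,160,130,480,290,2.5,'sc9c')
E
```

```text
bar -11.970372125292336
ptr -12.335137731686842
row yaw -12.57454070870331 0.13869505841685598
```

View pics/sd9c.png

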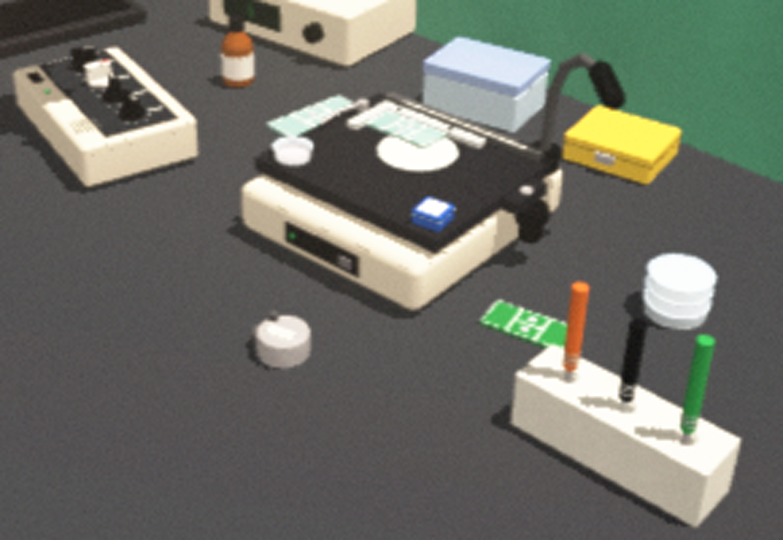

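View pics/sc9c.png

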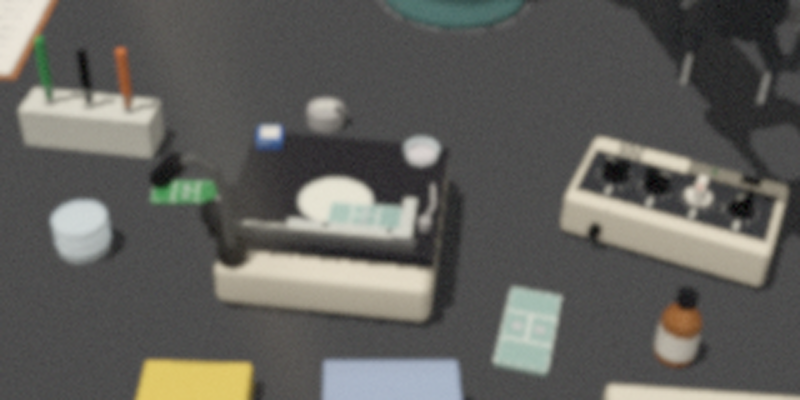

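```bash
python3 -c "
from workcell import *
print(get_obs()['time_s'],abs(get_obs()['qd']).max()); print(hand_in())"
```

```text
27.4 0.004573125554404757
the job is handed in; nothing more can be done
None
```

The job is handed in at 27.4 s of the 72 s allowed, and my last checks found all three parts done.

- **Chamber:** I pushed it with the probe tip first against the long jaw, then along it to the short jaw, and ended with a light nudge of about 1.5 N. The last wrist picture puts its corner 0.3–0.4 mm from the stop corner, square with both jaws. That is within what the picture can resolve, so actual contact rests on the small reaction forces I felt against each jaw (about 1.5–1.8 N).
- **Probe:** It is back upright in the hole it came from. The brush and scraper look unmoved.
- **White knob:** I gripped its bar and turned it about 70° clockwise. The pointer reads -12.0 to -12.3° against -11.8 to -12.6° for the half-way mark, a match to about half a degree. The black knobs' pointers look unchanged.
- **Everything else:** The final side and scene pictures show nothing else moved. The gripper is clear of everything.

One disagreement: the slide stop's direction measured between 5.1° and 6.2° in different pictures. I therefore trusted the contact with the jaws over that number.

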